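# Shut the hopper gates and tip in the potatoes

### The arm

A 7-joint arm with a two-finger parallel gripper is mounted at the origin on the work surface. World frame = base frame: x ahead of the robot, y to its left, z up, the work surface at z = 0. Lengths are in m, angles in degrees, forces in N, time in s.
With the tool pointing down it reaches from about 0.425 to 0.875 m from the base axis. Payload 4.7 kg.
Tool frame: the origin (TCP) lies midway between the tips of the shut fingers; the grasp point (between the pads) lies 19 mm behind it; z points along the fingers, y is the direction in which the jaws open and shut (so a half turn about z gives the same grasp; the last joint's range is limited). The gripper opens to 87 mm and grips with 3 to 60 N. Pads are 19 mm wide; open, the fingers measure 117 mm over their backs; the gripper's body (75 mm by 190 mm) begins 51 mm behind the grasp point.
Start: joints at [-72.072, 18.392, -4.016, 83.108, 1.295, 78.541, -3.26], TCP at [0.191, 0.621, 0.196] pointing down, gripper open.
Joint ranges: [-163.93, 163.93], [-17.29, 119.83], [-79.2, 71.16], [3.27, 140.29], [-89.18, 269.18], [5.43, 117.66], [-154.24, 154.24]. Speed limits (degrees/s): [147.25, 147.25, 180, 180, 180, 180, 180].

### API

Orientations are given as [roll, pitch, yaw] about the fixed x, y, z axes, in that order (R = Rz(yaw) Ry(pitch) Rx(roll)).
In Python, from cell import env gives the robot as it stands. The module is installed in compiled form; this text tells all that it offers.
- The arm moves only by the tool servo_tool, never from a script. Its argument "plan" is a list of rows, each a list of 3 entries, a list of its own where there are three numbers: the opening, from 0 (shut) to 1 (fully open), then the shift along the tool's x, y, z in cm, then the turn, a rotation vector about the tool's x, y, z in degrees. A call has 1 to 20 rows; each row shifts and turns the pose as measured when the row begins, along the tool's axes as they then stand; what a row does not reach is not made up. A row lasts 1/12 s, in which the tool goes at most 41.7 mm and 7.16 degrees, less where a joint would pass 70% of its speed; a pose out of reach is approached as far as the arm can. A call is refused whole if a number of a shift passes 4.17 or a number of a turn 7.16, either way. A call with a gripper value outside its range is refused whole. The fingers move at their own pace and stop on an object; "force" is the grip in N (left out, the last holds). Time passes only in rows, so rows that do not move let the fingers close. It gives the time, the measured TCP pose, the force and the opening at its end, in the units of the state.
- env.get_obs(): the state, without advancing time (a new reading comes with each control period).
- env.read_camera(name): name is "scene" or "top" or "wrist"; returns a dict with "image" (384x512x3 uint8, blue, green, red), "fx", "fy", "cx", "cy" (pixels), "k1" (the pictures are not rectified: a ray, as slopes to the right and down, at radius r is drawn at 1 + k1 r^2 times it, then the intrinsics apply), "rvec" (rotation vector, rad) and "tvec" (3), from world to camera coordinates, as OpenCV has them; the wrist camera has in their place "T_tool_cam" (4x4, takes a point from camera to tool coordinates, whose origin is the TCP and whose axes are the flange's). Camera axes: x right, y down, z forward; pixel columns grow to the right and rows downward; lengths in m; the calibration is good to about 2 mm. A picture is of the moment at which its call begins: read the wrist's pose just before it. There is no depth.
- env.sign_off(): hands the job in, once; it reports no verdict.
The state is a dict: "time_s": time; "qpos": joint angles; "joint_velocities": joint speeds; "effort": joint torques, N m; "tool_pos": TCP position; "tool_rot": TCP orientation; "force": force on the tool from outside, world axes, zero at the start; "wrist_torque": the same for the moment, N m; "grip_width": finger opening in m.
Only numpy, scipy, OpenCV 4.12 (cv2) and the standard library are available. Lean on these libraries where they do the work, as an engineer would, in place of code of your own. Each camera call takes 0.05 s, during which the arm holds its last target. There are 200 camera calls.

### The job

Load the potato hopper: swing both of its gate handles fully shut, so that they point straight out to the sides, and only then press the tray's lever down to tip every potato chunk into the hopper, and let the tray come back level. The tall steel canister stands in the way of one handle: stand it upright on the table well clear of the swing of both handles, and let no handle knock against it and do not knock it over. Leave the bowl, the tumbler and the bottle where they are.

Things in the scene. Friction and masses are not known exactly. Their poses are not given: they have to be found in the camera images.
- hopper: open-topped steel hopper on four legs, fixed; origin on the table under its centre, x away from the robot towards the tray, y left. Inside 170 (x) by 200 mm (y), wall tops at z 220 (front), 210 (sides), 190 (rear); narrows to two outlets side by side, closed below by the gate plates (top at z 84). Legs at x +-87, y +-102. Place and yaw vary
- gate_left (a joint): quarter-turn hinge (upright axis) of the left swing gate: 0 = shut (handle straight out to the left, hopper +y; its plate covers the left outlet), 1.57 = open (handle towards the robot, hopper -x). Stops at both ends, stays where it is left; about 2.5 N at the grip
- handle_left: left gate handle: flat steel bar 160 x 20 x 8 mm from the hinge axis out along its own +y, with an upright round black post, 18 mm diameter, at its end. Origin on the hinge axis (hopper x 0, y +85, z 92 mm), under the bar; bar at z 92..100 above the table, post up to z 152
- grip_left (a point): top of the post at the end of the left handle (160 mm from the hinge axis, 152 mm above the table)
- gate_right (a joint): the same for the right swing gate: 0 = shut (handle straight out to the right, hopper -y), 1.57 = open (handle points to the robot side, hopper -x)
- handle_right: right gate handle, mirror image: bar along its own -y; origin on the hinge axis (hopper x 0, y -85, z 92 mm)
- grip_right (a point): top of the post at the end of the right handle (152 mm above the table)
- tray (a joint): tilt of the aluminium tipping tray: 0 = level, 1.2 rad = fully tipped into the hopper (stop). Hinge along hopper y at hopper x 88, z 200 mm; tray 160 mm long (to the rear), 184 mm wide, 45 mm walls on three sides, open to the hopper. It falls back level when let go
- lever_grip (a point): centre of the black lever grip: level bar along hopper y, 16 mm thick, 45 mm long, on an arm 120 mm from the tray hinge, left of the hopper (hopper y 138). Tray level: the arm points forward (-x) and 50 degrees up, grip at hopper x 11, z 292 mm. Press the grip down round the hinge by 1.2 rad (about 6 N, to z 159) to tip the tray
- canister: plain closed steel canister, 56 mm in diameter, 115 mm tall, 0.2 to 0.4 kg; origin at the centre of its underside, z up. It starts in the swing of one of the two handles, in front of that side of the hopper, in the way
- dish: low white bowl, 80 mm across, 32 mm high, origin under its centre; stands under the swing of the other handle, which passes over it
- tumbler: steel tumbler, 82 mm across, 150 mm tall, origin under its centre, to one side
- vinegar: glass bottle, 68 mm across, 200 mm tall, origin under its centre, to one side
- chunk1: hand-cut faceted potato chunk, about 40 mm across and 30 to 38 mm high, 40 g; origin at the centre of its underside at the start; lies in the tray
- chunk2: hand-cut faceted potato chunk, about 40 mm across and 30 to 38 mm high, 40 g; origin at the centre of its underside at the start; lies in the tray
- chunk3: hand-cut faceted potato chunk, about 40 mm across and 30 to 38 mm high, 40 g; origin at the centre of its underside at the start; lies in the tray
- chunk4: hand-cut faceted potato chunk, about 40 mm across and 30 to 38 mm high, 40 g; origin at the centre of its underside at the start; lies in the tray
- chunk5: hand-cut faceted potato chunk, about 40 mm across and 30 to 38 mm high, 40 g; origin at the centre of its underside at the start; lies in the tray
- chunk6: hand-cut faceted potato chunk, about 40 mm across and 30 to 38 mm high, 40 g; origin at the centre of its underside at the start; lies in the tray
- chunk7: hand-cut faceted potato chunk, about 40 mm across and 30 to 38 mm high, 40 g; origin at the centre of its underside at the start; lies in the tray

How it is judged (in metres and radians):
On the way:
1. both gates are shut while the tray is still level (value of joint each of gate_left, gate_right below 0.1 rad and value of joint tray below 0.3 rad), for 0.2 s.
At the end, for the whole second after the job is handed in: Both gate joints are below 0.1 rad, the tray is level (below 0.06 rad), all seven chunks lie still inside the hopper on the gates, and the canister stands upright and still on the table with its axis more than 207 mm from both handle hinges (28 mm radius + 169 mm swing + 10 mm) (value of joint each of gate_left, gate_right below 0.1 rad and value of joint tray below 0.06 rad and x of chunk1 in the frame of hopper between -0.095 and 0.095 m and y of chunk1 in the frame of hopper between -0.105 and 0.105 m and z of chunk1 in the frame of hopper between 0.075 and 0.21 m and linear speed of each of chunk1, chunk2, chunk3, chunk4, chunk5, chunk6, chunk7 below 0.03 m/s and x of chunk2 in the frame of hopper between -0.095 and 0.095 m and y of chunk2 in the frame of hopper between -0.105 and 0.105 m and z of chunk2 in the frame of hopper between 0.075 and 0.21 m and x of chunk3 in the frame of hopper between -0.095 and 0.095 m and y of chunk3 in the frame of hopper between -0.105 and 0.105 m and z of chunk3 in the frame of hopper between 0.075 and 0.21 m and x of chunk4 in the frame of hopper between -0.095 and 0.095 m and y of chunk4 in the frame of hopper between -0.105 and 0.105 m and z of chunk4 in the frame of hopper between 0.075 and 0.21 m and x of chunk5 in the frame of hopper between -0.095 and 0.095 m and y of chunk5 in the frame of hopper between -0.105 and 0.105 m and z of chunk5 in the frame of hopper between 0.075 and 0.21 m and x of chunk6 in the frame of hopper between -0.095 and 0.095 m and y of chunk6 in the frame of hopper between -0.105 and 0.105 m and z of chunk6 in the frame of hopper between 0.075 and 0.21 m and x of chunk7 in the frame of hopper between -0.095 and 0.095 m and y of chunk7 in the frame of hopper between -0.105 and 0.105 m and z of chunk7 in the frame of hopper between 0.075 and 0.21 m and horizontal distance between canister and handle_left above 0.207 m and horizontal distance between canister and handle_right above 0.207 m and angle between canister's own z axis and vertical below 0.1 rad and height (world z) of canister below 0.02 m and linear speed of canister below 0.02 m/s); the robot touches nothing.
It fails at once if a handle knocks the canister (more than 2 N) (contact force between canister and handle_left above 2 N or contact force between canister and handle_right above 2 N).
It fails at once if the canister is knocked over (tilted more than 0.6 rad) (angle between canister's own z axis and vertical above 0.6 rad).
It fails at once if the bowl, tumbler or bottle is shifted by more than 30 mm (distance of any of dish, tumbler, vinegar from where it was at the start of the episode above 0.03 m).
It also fails if it takes over 72 s, if anything falls off the work surface, if the arm or the gripper's body presses on something with over 40 N, if the wrist force passes 120 N, or if a joint passes its speed limit or range.

## Working session

There is one attempt and no reset: what is moved stays moved. The work goes in short steps, Python scripts to look and compute and a tool call to move; the robot and the scene stay as the last step left them, time stands still between calls to the robot, and variables do not carry over. Pictures are saved under pics/ and viewed, about 8 in all and at most 12, crops included, and the job is handed in when it is done.

Besides the shell and the picture viewer there is one more tool, called after ">>>" by a JSON object that holds its "method" and its "body", one argument or row to a line. servo_tool: Moves the arm, as the interface text tells. Its arguments: {"type":"object","properties":{"plan":{"type":"array"},"force":{"type":"number"}},"required":["plan"]}

```bash
mkdir -p pics; cat > h.py <<'E'
import numpy as np, cv2
from cell import env
from scipy.spatial.transform import Rotation as R
def cam(n):
    o=env.get_obs(); c=env.read_camera(n); c['obs']=o; return c
def ext(c):
    if 'rvec' in c:
        Rm=cv2.Rodrigues(np.array(c['rvec'],float))[0]; return Rm.T, -Rm.T@np.array(c['tvec'],float).ravel()
    o=c['obs']; T=np.eye(4); T[:3,:3]=R.from_euler('xyz',o['tool_rot'],degrees=True).as_matrix(); T[:3,3]=o['tool_pos']
    T=T@np.array(c['T_tool_cam']); return T[:3,:3],T[:3,3]
def ray(c,u,v):
    Rw,o=ext(c); x=(u-c['cx'])/c['fx']; y=(v-c['cy'])/c['fy']; k=c['k1']; a,b=x,y
    for _ in range(20):
        s=1+k*(a*a+b*b); a,b=x/s,y/s
    d=Rw@np.array([a,b,1.]); return o,d/np.linalg.norm(d)
def onz(c,u,v,z):
    o,d=ray(c,u,v); return o+d*(z-o[2])/d[2]
def proj(c,p):
    Rw,o=ext(c); q=Rw.T@(np.array(p,float)-o); a,b=q[0]/q[2],q[1]/q[2]; s=1+c['k1']*(a*a+b*b)
    return np.array([c['fx']*a*s+c['cx'],c['fy']*b*s+c['cy']])
E
python3 - <<'E'
from h import *
import pickle
for n in('top','scene'):
    c=cam(n); cv2.imwrite(f'pics/{n}0.png',cv2.resize(c['image'],(768,576),interpolation=cv2.INTER_CUBIC)); pickle.dump(c,open(n+'0.pkl','wb'))
    print(n,ext(c)[1],c['fx'],c['k1'])
print(env.get_obs())
E
```

```text
top [0.46953186 0.01789024 1.2879813 ] 396.6055192476079 -0.09282826863805269
scene [0.94031208 0.52438898 0.85393447] 347.800516156146 -0.046325485211235605
{'time_s': 0.1, 'qpos': array([-72.07264289,  18.43667585,  -4.01814474,  83.16800954,
         1.29514157,  78.54046334,  -3.25866999]), 'joint_velocities': array([ 0.02811202, -0.22523126,  0.09645823, -0.24205303, -0.04411758,
        0.03705537,  0.0194172 ]), 'effort': array([-2.79018277e-04, -4.92571592e+01, -4.05771229e-01, -3.13401890e+01,
       -6.39767898e-02,  3.94571247e-02,  6.33719219e-05]), 'tool_pos': array([0.19120099, 0.62067571, 0.1949493 ]), 'tool_rot': array([-1.79900102e+02,  4.72766701e-03,  1.62886082e+02]), 'force': array([-0.05859284, -0.20951322,  0.17307473]), 'wrist_torque': array([-0.01273684,  0.00456757,  0.02678197]), 'grip_width': 0.0870724404825425}
```

View pics/top0.png

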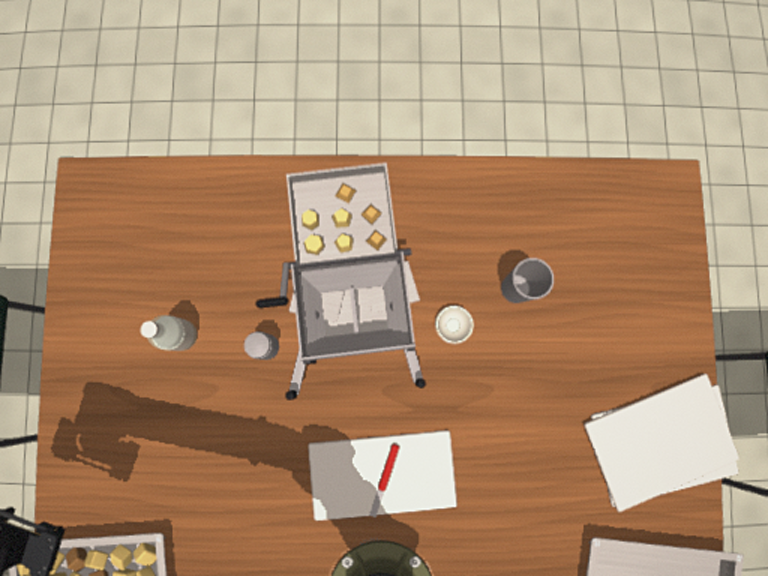

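View pics/scene0.png

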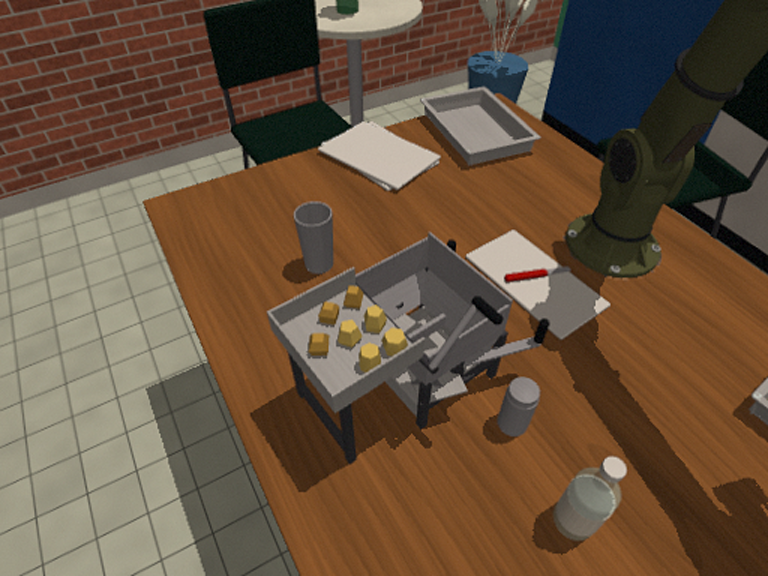

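The top view (768x576 scale; +x up, +y left) shows the canister at (260,346) beside the left handle. The left post is at (291,395), the right post at (420,383), the lever grip at (272,302), the bowl at (454,324), the tumbler at (532,279) and the bottle at (168,332). The scene view agrees, with the canister at (519,405) between the left post and the bottle.

```bash
python3 - <<'E'
from h import *
import pickle
t=pickle.load(open('top0.pkl','rb'));s=pickle.load(open('scene0.pkl','rb'))
# dark blobs
for n,c in(('top',t),('scene',s)):
    g=c['image'].max(2); m=(g<45).astype(np.uint8)
    k,l,st,ce=cv2.connectedComponentsWithStats(m)
    for i in range(1,k):
        if 12<st[i,4]<600: print(n,ce[i].round(1),(ce[i]*1.5).round(0),st[i])
f=lambda u,v,z:onz(t,u/1.5,v/1.5,z).round(4)
print('canister top',f(260,342,.115),'bowl',f(454,324,.032),'tumbler',f(534,276,.15),'bottle',f(149,329,.2))
PL=f(291,394,.152);PR=f(420,382,.152);G=f(272,302,.292)
print('posts',PL,PR,np.linalg.norm(PL-PR),'grip',G)
print('front rim',f(304,357,.22),f(413,347,.22))
E
```

```text
top [  6.2 212. ] [  9. 318.] [  0 197  29  51 220]
top [181.3 201.1] [272. 302.] [171 198  21   7  74]
top [496.2 237.7] [744. 357.] [478 235  34  11 109]
top [279.8 254.4] [420. 382.] [277 253   6   5  16]
top [193.9 262.3] [291. 394.] [191 260   7   6  21]
top [ 11.1 293.5] [ 17. 440.] [  0 291  24   6  65]
top [497.  324.4] [746. 487.] [482 319  30  11  78]
top [  5.5 340.2] [  8. 510.] [  1 339   8   4  18]
top [  7.7 362.6] [ 12. 544.] [  0 344  26  40 505]
top [ 34.5 360.1] [ 52. 540.] [ 24 348  19  36 173]
top [253.9 382.3] [381. 574.] [244 381  20   3  42]
scene [301. 163.] [452. 245.] [298 161   6   6  27]
scene [324.4 206.5] [487. 310.] [314 198  21  18 168]
scene [360.4 220.5] [541. 331.] [356 213  10  16 100]
scene [333.2 227.2] [500. 341.] [329 223   8   8  38]
scene [318.5 245.9] [478. 369.] [300 239  33  17 201]
scene [285.1 244.4] [428. 367.] [280 240  12   9  29]
scene [282.5 269.4] [424. 404.] [277 255  18  31 235]
canister top [0.5194 0.2398 0.115 ] bowl [ 0.5615 -0.1542  0.032 ] tumbler [ 0.6465 -0.2969  0.15  ] bottle [0.5384 0.4311 0.2   ]
posts [0.4202 0.1719 0.152 ] [ 0.4429 -0.0715  0.152 ] 0.24445623330158714 grip [0.5792 0.1878 0.292 ]
front rim [0.4885 0.1405 0.22  ] [ 0.5066 -0.0541  0.22  ]
```

```bash
python3 - <<'E'
import cv2
a=cv2.imread('pics/top0.png')[230:420,120:500]
import pickle
c=pickle.load(open('top0.pkl','rb'))['image'][150:275,85:350]
b=pickle.load(open('scene0.pkl','rb'))['image'][150:310,230:440]
a=cv2.resize(c,(795,375),interpolation=cv2.INTER_CUBIC)
cv2.imwrite('pics/crop.png',a)
E
```

```text
(no output)
```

View pics/crop.png

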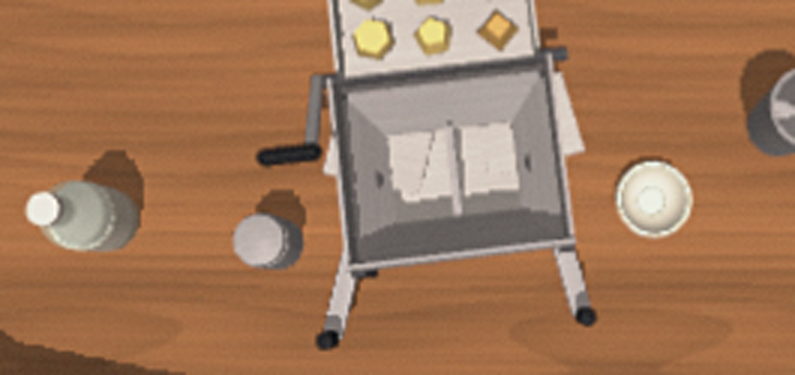

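>>> {"method": "servo_tool", "body": {
  "plan": [
    [1, [0, 0, -2], [0, 0, 7.1]],
    [1, [0, 0, -2], [0, 0, 7.1]],
    [1, [0, 0, -2], [0, 0, 7.1]],
    [1, [0, 0, -2], [0, 0, 7.1]],
    [1, [0, 0, -2], [0, 0, 7.1]],
    [1, [0, 0, -2], [0, 0, 7.1]],
    [1, [0, 0, 0], [0, 0, 0]]
  ]
}}

```text
time_s: 0.68
tool_pos: [0.1906, 0.6176, 0.3126]
tool_rot: [-179.4, 0.6, 119.4]
force: [0.4, 0.1, 1.2]
grip_width: 0.0873
```

```bash
cat >> h.py <<'E'
def rel(p):
    o=env.get_obs(); M=R.from_euler('xyz',o['tool_rot'],degrees=True).as_matrix()
    return (M.T@(np.array(p)-o['tool_pos'])*100).round(2)
E
python3 - <<'E'
from h import *
import pickle
o=env.get_obs();print(o['time_s'],o['tool_pos'],o['tool_rot'])
print('rel',rel([.519,.24,.3]))
c=cam('wrist'); print(np.round(c['T_tool_cam'],3),c['fx'],c['cx'],c['cy'])
t=pickle.load(open('top0.pkl','rb'));s=pickle.load(open('scene0.pkl','rb'))
def tri(a,b):
    o1,d1=ray(t,*a);o2,d2=ray(s,*b)
    A=np.c_[d1,-d2];k=np.linalg.lstsq(A,o2-o1,rcond=None)[0]
    p,q=o1+k[0]*d1,o2+k[1]*d2; return ((p+q)/2).round(4),np.linalg.norm(p-q).round(4)
print('grip',tri((181.3,201.1),(324.4,206.5)))
print('postL',tri((193.9,262.3),(361.5,215)))
print('postR',tri((279.8,254.4),(301,162)))
E
```

```text
0.6833 [0.19060491 0.61763941 0.31255079] [-179.35746398    0.6398568   119.40076008]
rel [-49.    10.09   1.69]
[[-0.    -0.968 -0.25   0.069]
 [ 1.    -0.    -0.    -0.   ]
 [ 0.    -0.25   0.968 -0.188]
 [ 0.     0.     0.     1.   ]] 293.4265492219448 254.4187434639963 188.6050578144272
grip (array([0.5798, 0.1874, 0.2938]), np.float64(0.0005))
postL (array([0.4211, 0.1725, 0.1497]), np.float64(0.0001))
postR (array([ 0.4436, -0.0708,  0.1533]), np.float64(0.0003))
```

>>> {"method": "servo_tool", "body": {
  "plan": [
    [1, [-3.5, 0.75, 0], [0, 0, 0]],
    [1, [-3.5, 0.75, 0], [0, 0, 0]],
    [1, [-3.5, 0.75, 0], [0, 0, 0]],
    [1, [-3.5, 0.75, 0], [0, 0, 0]],
    [1, [-3.5, 0.75, 0], [0, 0, 0]],
    [1, [-3.5, 0.75, 0], [0, 0, 0]],
    [1, [-3.5, 0.75, 0], [0, 0, 0]],
    [1, [-3.5, 0.75, 0], [0, 0, 0]],
    [1, [-3.5, 0.75, 0], [0, 0, 0]],
    [1, [-3.5, 0.75, 0], [0, 0, 0]],
    [1, [-3.5, 0.75, 0], [0, 0, 0]],
    [1, [-3.5, 0.75, 0], [0, 0, 0]],
    [1, [0, 0, 0], [0, 0, 0]],
    [1, [0, 0, 0], [0, 0, 0]]
  ]
}}

```text
time_s: 1.9
tool_pos: [0.4855, 0.2809, 0.2891]
tool_rot: [-177.3, 1.3, 122.0]
force: [-0.8, 0.6, 0.6]
grip_width: 0.0874
```

```bash
python3 - <<'E'
from h import *
import pickle
o=env.get_obs();print(o['time_s'],o['tool_pos'],o['tool_rot'],o['force'])
c=cam('wrist');pickle.dump(c,open('w1.pkl','wb'))
cv2.imwrite('pics/w1.png',cv2.resize(c['image'],(768,576)))
print(proj(c,[.519,.24,.115])*1.5,proj(c,[.421,.1725,.152])*1.5)
E
```

```text
1.9 [0.48547138 0.28088989 0.28905358] [-177.31880065    1.33190956  122.02147377] [-0.76457041  0.591006    0.55698608]
[399.26870803 309.4470408 ] [249.89131745 328.90980902]
```

View pics/w1.png

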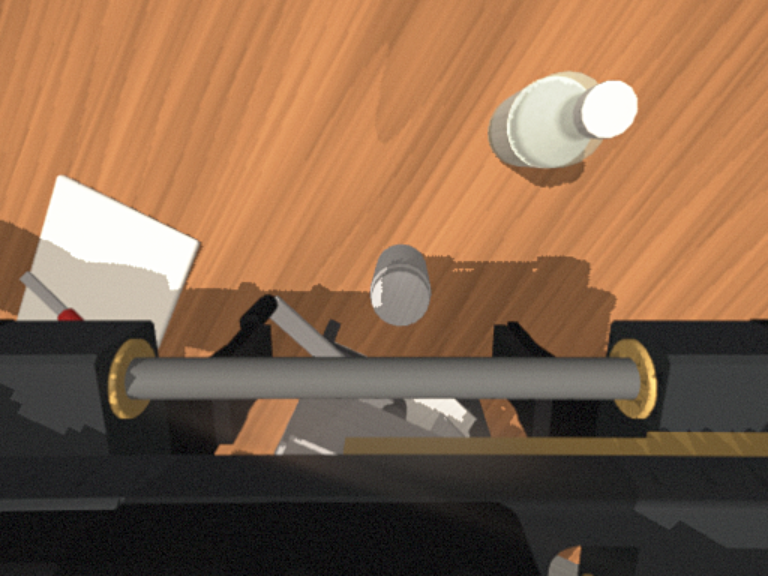

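The wrist view shows the canister's top disc at about (400,296), the left post top near (250,320) and the bottle at upper right. I'll cross-check the canister position between the views.

```bash
python3 - <<'E'
from h import *
import pickle
w=pickle.load(open('w1.pkl','rb'));t=pickle.load(open('top0.pkl','rb'))
print(onz(w,400/1.5,296/1.5,.115),onz(t,171.7,230,.115))
for p in ([.514,.245,.08],[.514,.245,.16]): print(rel(p))
E
```

```text
[0.51296336 0.25061607 0.115     ] [0.51349756 0.24454665 0.115     ]
[-3.9   1.53 20.95]
[-4.1   1.16 12.96]
```

>>> {"method": "servo_tool", "body": {
  "plan": [
    [1, [0, 0, 0], [-2.7, 1.3, 0]],
    [1, [-2.2, 0.3, 0], [0, 0, 0]],
    [1, [-2.2, 0.3, 0], [0, 0, 0]],
    [1, [0, 0, 3], [0, 0, 0]],
    [1, [0, 0, 3], [0, 0, 0]],
    [1, [0, 0, 3], [0, 0, 0]],
    [1, [0, 0, 3], [0, 0, 0]],
    [1, [0, 0, 0], [0, 0, 0]]
  ]
}}

```text
time_s: 2.62
tool_pos: [0.5078, 0.2532, 0.16]
tool_rot: [-179.9, -0.1, 123.4]
force: [-1.4, 1.1, -1.6]
grip_width: 0.0869
```

```bash
cat >> h.py <<'E'
def go(p,yaw):
    o=env.get_obs(); M=R.from_euler('xyz',o['tool_rot'],degrees=True); D=R.from_euler('xyz',[180,0,yaw],degrees=True)
    print('t',round(o['time_s'],2),'pos',o['tool_pos'].round(4),'rot',o['tool_rot'].round(1),'F',o['force'].round(1),'w',round(o['grip_width'],4))
    print('shift(now axes)',rel(p),'shift(level axes)',(D.inv().apply(np.array(p)-o['tool_pos'])*100).round(2),'turn',np.degrees((M.inv()*D).as_rotvec()).round(1))
E
python3 -c "
from h import *
go([.513,.247,.08],120)"
```

```text
t 2.62 pos [0.5078 0.2532 0.16  ] rot [-1.799e+02 -1.000e-01  1.234e+02] F [-1.4  1.1 -1.6] w 0.0869
shift(now axes) [-0.82  0.11  7.99] shift(level axes) [-0.8   0.14  8.  ] turn [-0.1 -0.1  3.4]
```

>>> {"method": "servo_tool", "body": {
  "plan": [
    [1, [-0.9, 0.15, 0], [0, 0, 3.4]],
    [1, [0, 0, 2], [0, 0, 0]],
    [1, [0, 0, 2], [0, 0, 0]],
    [1, [0, 0, 2], [0, 0, 0]],
    [1, [0, 0, 2], [0, 0, 0]],
    [1, [0, 0, 0], [0, 0, 0]]
  ]
}}

```text
time_s: 3.12
tool_pos: [0.5102, 0.2553, 0.0812]
tool_rot: [-180.0, -0.3, 120.9]
force: [-0.8, 0.0, -0.3]
grip_width: 0.087
```

```bash
python3 -c "
from h import *
go([.513,.247,.08],120)
c=cam('wrist');cv2.imwrite('pics/w2.png',cv2.resize(c['image'],(768,576)))"
```

```text
t 3.12 pos [0.5102 0.2553 0.0812] rot [-180.    -0.3  120.9] F [-0.8  0.  -0.3] w 0.087
shift(now axes) [-0.86 -0.18  0.12] shift(level axes) [-0.86 -0.17  0.12] turn [-0.  -0.3  0.9]
```

View pics/w2.png

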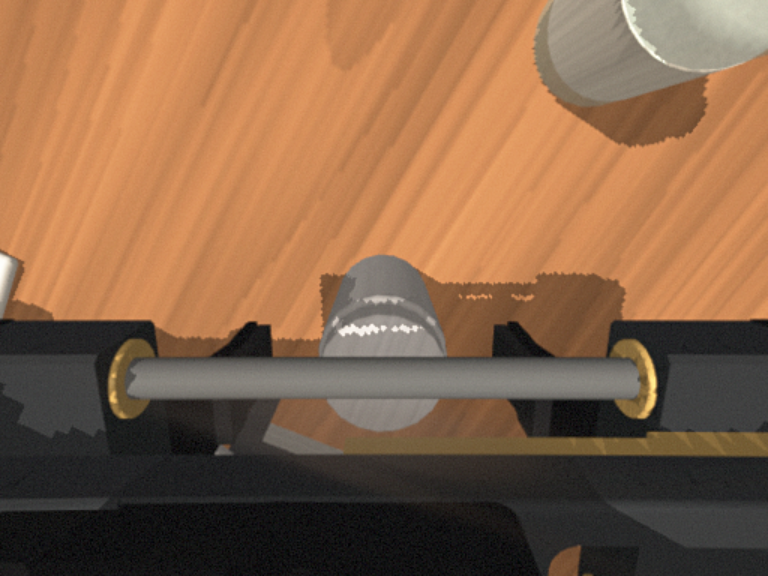

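The canister sits centred between the jaws, with its top disc centre near (383,369). I'll check the offset along tool x.

```bash
python3 -c "
from h import *
c=cam('wrist');print(onz(c,383/1.5,369/1.5,.115));go(onz(c,383/1.5,369/1.5,.115),120)"
```

```text
[0.51448716 0.25119692 0.115     ]
t 3.22 pos [0.5127 0.2564 0.0848] rot [179.7  -0.3 120.8] F [0.6 0.2 0.1] w 0.087
shift(now axes) [-0.52 -0.09 -3.02] shift(level axes) [-0.54 -0.1  -3.02] turn [ 0.3 -0.3  0.8]
```

>>> {"method": "servo_tool", "body": {
  "plan": [
    [1, [-0.5, 0, 0.3], [0, 0, 0]],
    [1, [0, 0, 0], [0, 0, 0]],
    [0, [0, 0, 0], [0, 0, 0]],
    [0, [0, 0, 0], [0, 0, 0]],
    [0, [0, 0, 0], [0, 0, 0]],
    [0, [0, 0, 0], [0, 0, 0]],
    [0, [0, 0, 0], [0, 0, 0]],
    [0, [0, 0, 0], [0, 0, 0]],
    [0, [0, 0, 0], [0, 0, 0]],
    [0, [0, 0, 0], [0, 0, 0]]
  ],
  "force": 25
}}

```text
time_s: 4.05
tool_pos: [0.5198, 0.2549, 0.0901]
tool_rot: [179.0, -0.3, 121.0]
force: [-0.8, 0.0, -0.8]
grip_width: 0.0419
```

```bash
python3 -c "
from h import *
go([.40,.34,.11],120)"
```

```text
t 4.05 pos [0.5198 0.2549 0.0901] rot [179.   -0.3 121. ] F [-0.8  0.  -0.8] w 0.0419
shift(now axes) [13.47 -5.86 -2.02] shift(level axes) [13.36 -6.12 -1.99] turn [ 1.  -0.3  1. ]
```

```bash
python3 -c "
from h import *
go([.40,.34,.11],120)
c=cam('wrist');cv2.imwrite('pics/w3.png',cv2.resize(c['image'],(768,576)));go([.4,.34,.1],120)"
```

```text
t 4.05 pos [0.5198 0.2549 0.0901] rot [179.   -0.3 121. ] F [-0.8  0.  -0.8] w 0.0419
shift(now axes) [13.47 -5.86 -2.02] shift(level axes) [13.36 -6.12 -1.99] turn [ 1.  -0.3  1. ]
t 4.1 pos [0.5198 0.2549 0.0901] rot [179.   -0.3 121. ] F [ 0.2 -0.4 -0.3] w 0.0374
shift(now axes) [13.47 -5.87 -1.02] shift(level axes) [13.36 -6.12 -0.99] turn [ 1.  -0.3  1. ]
```

View pics/w3.png

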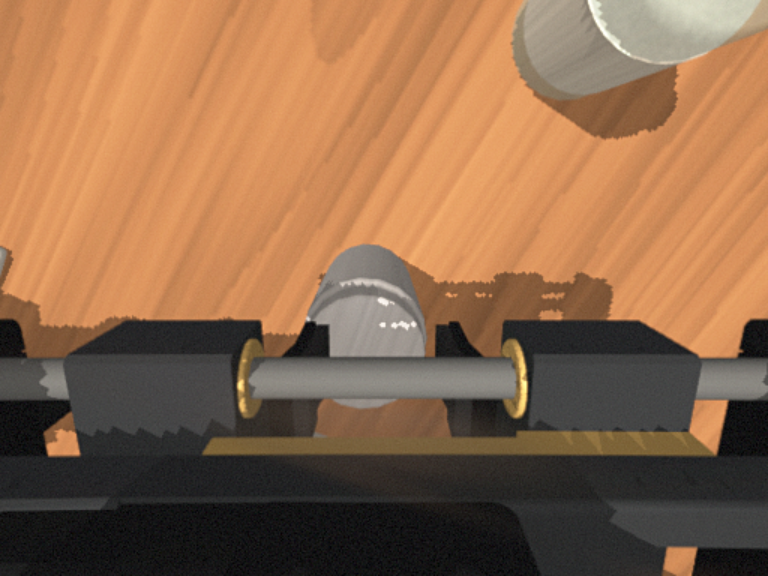

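```bash
python3 -c "
from h import *
c=cam('wrist');T=np.linalg.inv(np.array(c['T_tool_cam']))
for z in (0,-.019,-.038):
  for y in(-.0187,0,.0187):
    q=T@[0,y,z,1];print(z,y,(np.array([c['fx']*q[0]/q[2]+c['cx'],c['fy']*q[1]/q[2]+c['cy']])*1.5).round())
print(onz(c,368/1.5,346/1.5,.115),onz(c,368/1.5,346/1.5,.115)-c['obs']['tool_pos'],c['obs']['grip_width'],c['obs']['force'])
print(rel(onz(c,368/1.5,346/1.5,.115)), proj(c,[.5145,.251,.115])*1.5)
"
```

```text
0 -0.0187 [341. 327.]
0 0 [382. 327.]
0 0.0187 [424. 327.]
-0.019 -0.0187 [337. 343.]
-0.019 0 [382. 343.]
-0.019 0.0187 [428. 343.]
-0.038 -0.0187 [332. 362.]
-0.038 0 [382. 362.]
-0.038 0.0187 [433. 362.]
[0.51402927 0.25246701 0.115     ] [-0.00574591 -0.00239934  0.02492494] 0.03739888905789371 [ 0.16110756 -0.39823976 -0.31580916]
[ 0.1  -0.58 -2.5 ] [367.14810583 349.52710524]
```

```bash
python3 - <<'E'
from h import *
import pickle
t=pickle.load(open('top0.pkl','rb'));s=pickle.load(open('scene0.pkl','rb'))
o1,d1=ray(t,171.7,230);o2,d2=ray(s,521/1.5,389/1.5)
k=np.linalg.lstsq(np.c_[d1,-d2],o2-o1,rcond=None)[0];print(o1+k[0]*d1,o2+k[1]*d2)
w=cam('wrist');print('k1',w['k1'])
c=cam('scene');o=c['obs'];print(o['tool_pos'],o['grip_width'],proj(c,o['tool_pos'])*1.5)
u,v=proj(c,o['tool_pos']).astype(int)
im=c['image'][max(v-75,0):v+75,max(u-100,0):u+100];print(max(v-75,0),max(u-100,0));cv2.imwrite('pics/s2.png',cv2.resize(im,None,fx=4,fy=4,interpolation=cv2.INTER_CUBIC))
E
```

```text
[0.51368795 0.24552818 0.10992043] [0.51711327 0.24190406 0.10934853]
k1 0.016903257956309158
[0.51976521 0.25488566 0.09004204] 0.0297131030061542 [522.56615561 401.68597524]
192 248
```

View pics/s2.png

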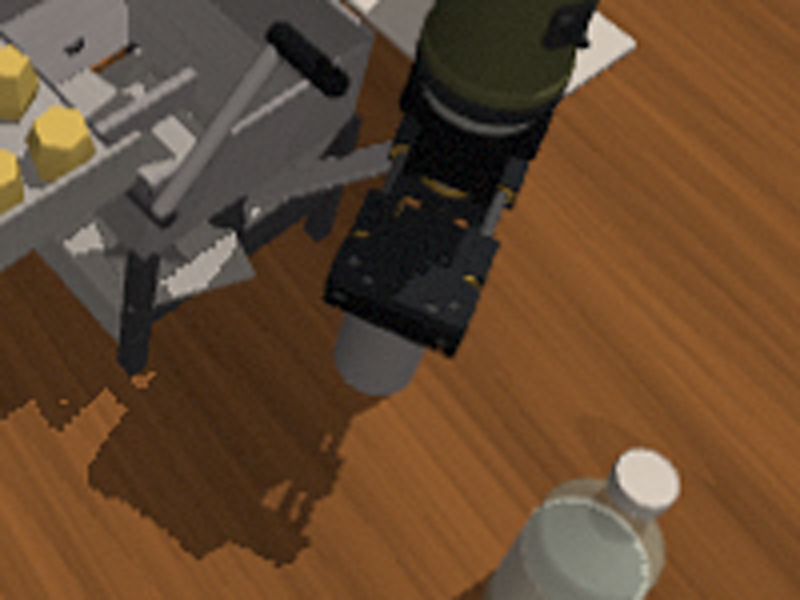

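```bash
python3 - <<'E'
from h import *
c=cam('scene');o=c['obs'];M=R.from_euler('xyz',o['tool_rot'],degrees=True).as_matrix()
for dz in(0,.02,.04):
  for x in(-.0375,.0375):
    for y in(-.095,.095):
      p=o['tool_pos']+M@[x,y,-.070-dz]; print(dz,x,y,((proj(c,p)-[248,192])*4).round())
print('bottomcan',((proj(c,[.514,.248,0])-[248,192])*4).round(),((proj(c,[.514,.248,.115])-[248,192])*4).round(),o['grip_width'])
E
```

```text
0 -0.0375 -0.095 [415. 106.]
0 -0.0375 0.095 [306. 339.]
0 0.0375 -0.095 [530. 151.]
0 0.0375 0.095 [436. 398.]
0.02 -0.0375 -0.095 [421.  86.]
0.02 -0.0375 0.095 [311. 320.]
0.02 0.0375 -0.095 [539. 131.]
0.02 0.0375 0.095 [444. 380.]
0.04 -0.0375 -0.095 [428.  65.]
0.04 -0.0375 0.095 [317. 301.]
0.04 0.0375 -0.095 [548. 111.]
0.04 0.0375 0.095 [453. 361.]
bottomcan [375. 360.] [409. 270.] 0.025499541786903782
```

>>> {"method": "servo_tool", "body": {
  "plan": [
    [1, [0, 0, -1], [1, -0.3, 1]],
    [1, [0, 0, 0], [0, 0, 0]],
    [1, [0, 0, 0], [0, 0, 0]],
    [1, [0, 0, 0], [0, 0, 0]],
    [1, [0, 0, 0], [0, 0, 0]],
    [1, [0, 0, 0], [0, 0, 0]],
    [1, [0, 0, 0], [0, 0, 0]],
    [1, [0, 0, 0], [0, 0, 0]],
    [1, [0, 0, 0], [0, 0, 0]],
    [1, [0, 0, 0], [0, 0, 0]]
  ]
}}

```text
time_s: 5.13
tool_pos: [0.5183, 0.2536, 0.0979]
tool_rot: [-179.8, -0.0, 120.0]
force: [-0.4, 0.3, 0.1]
grip_width: 0.0803
```

```bash
python3 - <<'E'
from h import *
import pickle
go([.5135,.247,.045],120)
# scene points for resection: known world points (top-view) seen in wrist picture
w=pickle.load(open('w1.pkl','rb'));o=w['obs']
# bottle cap top, canister top, post top in w1 ; tool-frame prediction error
for n,p,px in(('cap',[.5384,.4311,.2],(608,109)),('can',[.5135,.2455,.115],(400,296)),('post',[.421,.1725,.152],(250,318)),('paper?',onz(pickle.load(open('top0.pkl','rb')),310/1.5,444/1.5,0),(62,176))):
    for dz in(0,.035):
        w['obs']=dict(o,tool_pos=o['tool_pos']+[0,0,dz]); print(n,dz,px,(proj(w,p)*1.5).round())
c=cam('wrist');pickle.dump(c,open('w4.pkl','wb'));cv2.imwrite('pics/w4.png',cv2.resize(c['image'],(768,576)))
E
```

```text
t 5.13 pos [0.5183 0.2536 0.0979] rot [-179.8   -0.   120. ] F [-0.4  0.3  0.1] w 0.0803
shift(now axes) [-0.34 -0.73  5.3 ] shift(level axes) [-0.34 -0.74  5.29] turn [-0.2 -0.  -0. ]
cap 0 (608, 109) [608. 110.]
cap 0.035 (608, 109) [583. 116.]
can 0 (400, 296) [397. 301.]
can 0.035 (400, 296) [398. 289.]
post 0 (250, 318) [250. 329.]
post 0.035 (250, 318) [263. 314.]
paper? 0 (62, 176) [198. 242.]
paper? 0.035 (62, 176) [211. 237.]
```

View pics/w4.png

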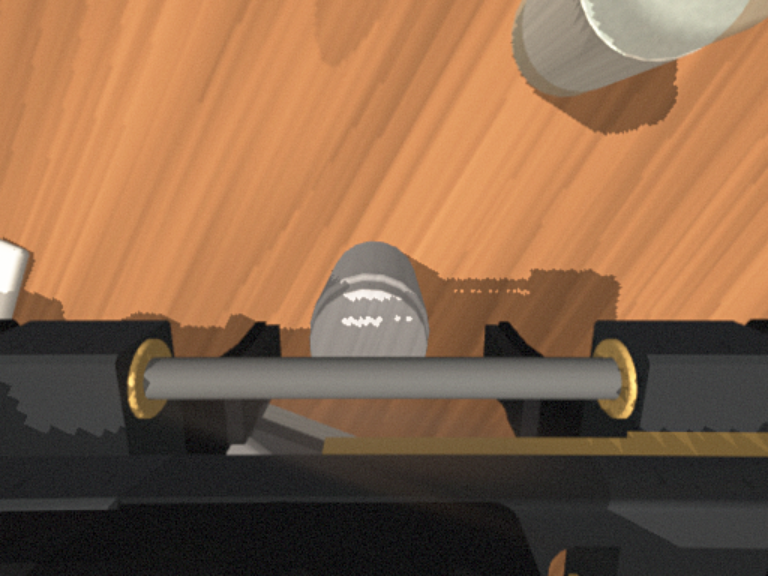

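```bash
python3 - <<'E'
from h import *
import pickle
a=np.linspace(0,2*np.pi,90)
for f,obs in(('w1','bottle minc 490 maxr 168; can minr 244 top c 372-430 maxr 325'),('w4','bottle minc 515 maxr 96; can minr 241, top c 312-428')):
    w=pickle.load(open(f+'.pkl','rb'));o=w['obs'];print(f,obs)
    for dz in(0,.02,.04):
        w['obs']=dict(o,tool_pos=o['tool_pos']+[0,0,dz])
        P=lambda c,r,z:np.array([proj(w,[c[0]+r*np.cos(k),c[1]+r*np.sin(k),z])*1.5 for k in a])
        b=P((.5384,.4311),.034,0);k=P((.5135,.2455),.028,0);t=P((.5135,.2455),.028,.115)
        print(dz,'b',b[:,0].min().round(),b[:,1].max().round(),'can base minr',k[:,1].min().round(),k[:,0].min().round(),k[:,0].max().round(),'top',t.min(0).round(),t.max(0).round())
E
```

```text
w1 bottle minc 490 maxr 168; can minr 244 top c 372-430 maxr 325
0 b 485.0 166.0 can base minr 244.0 374.0 424.0 top [365. 270.] [430. 331.]
0.02 b 481.0 166.0 can base minr 241.0 375.0 423.0 top [367. 264.] [429. 323.]
0.04 b 478.0 165.0 can base minr 238.0 376.0 422.0 top [368. 259.] [428. 316.]
w4 bottle minc 515 maxr 96; can minr 241, top c 312-428
0 b 506.0 99.0 can base minr 241.0 329.0 412.0 top [296. 287.] [430. 411.]
0.02 b 498.0 104.0 can base minr 237.0 332.0 410.0 top [304. 275.] [425. 389.]
0.04 b 490.0 108.0 can base minr 233.0 335.0 409.0 top [311. 266.] [422. 370.]
```

>>> {"method": "servo_tool", "body": {
  "plan": [
    [1, [-0.7, -0.7, 0], [0, 0, 0]],
    [1, [0, 0, 1.5], [0, 0, 0]],
    [1, [0, 0, 1.5], [0, 0, 0]],
    [1, [0, 0, 1.5], [0, 0, 0]],
    [1, [0, 0, 0], [0, 0, 0]]
  ]
}}

```text
time_s: 5.6
tool_pos: [0.5162, 0.2412, 0.0531]
tool_rot: [-180.0, -0.0, 119.9]
force: [-1.0, 0.3, 0.3]
grip_width: 0.0869
```

```bash
python3 - <<'E'
from h import *
import pickle
go([.5135,.247,.055],120)
c=cam('wrist');pickle.dump(c,open('w5.pkl','wb'))
E
```

```text
t 5.6 pos [0.5162 0.2412 0.0531] rot [-180.    -0.   119.9] F [-1.   0.3  0.3] w 0.0869
shift(now axes) [ 0.64  0.05 -0.19] shift(level axes) [ 0.64  0.05 -0.19] turn [-0.  -0.  -0.1]
```

>>> {"method": "servo_tool", "body": {
  "plan": [
    [0, [0.2, 0, 0], [0, 0, 0]],
    [0, [0, 0, 0], [0, 0, 0]],
    [0, [0, 0, 0], [0, 0, 0]],
    [0, [0, 0, 0], [0, 0, 0]],
    [0, [0, 0, 0], [0, 0, 0]],
    [0, [0, 0, 0], [0, 0, 0]],
    [0, [0, 0, 0], [0, 0, 0]],
    [0, [0, 0, 0], [0, 0, 0]],
    [0, [0, 0, 0], [0, 0, 0]]
  ],
  "force": 10
}}

```text
time_s: 6.4
tool_pos: [0.5182, 0.2435, 0.059]
tool_rot: [179.6, -0.0, 119.9]
force: [0.1, -1.1, -0.3]
grip_width: 0.0553
```

```bash
python3 - <<'E'
from h import *
import pickle
go([.5135,.247,.055],120)
c=cam('wrist');pickle.dump(c,open('w6.pkl','wb'));print(env.get_obs()['grip_width'])
a=pickle.load(open('w5.pkl','rb'))['image']
cv2.imwrite('pics/w6.png',np.vstack([a[120:310],c['image'][120:310]]))
E
```

```text
t 6.4 pos [0.5182 0.2435 0.059 ] rot [179.6  -0.  119.9] F [ 0.1 -1.1 -0.3] w 0.0553
shift(now axes) [ 0.54 -0.24  0.39] shift(level axes) [ 0.54 -0.24  0.4 ] turn [ 0.4 -0.  -0.1]
0.05555465682080919
```

View pics/w6.png

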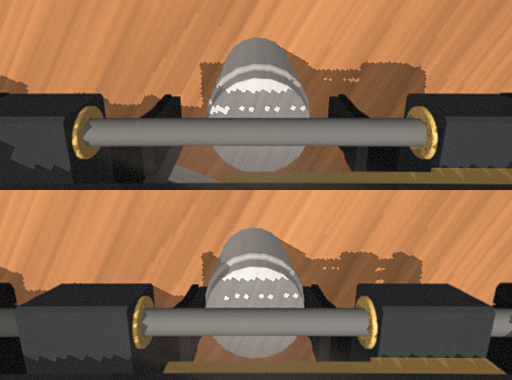

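>>> {"method": "servo_tool", "body": {
  "plan": [
    [0.8, [0, 0, 0.1], [0.3, 0, 0]],
    [0.8, [0, 0, 0.1], [0, 0, 0]],
    [0.8, [0.3, 0, 0.1], [0, 0, 0]],
    [0.8, [0, 0, 1], [0, 0, 0]],
    [0.8, [0, 0, 1], [0, 0, 0]],
    [0, [0, 0, 0.07], [0, 0, 0]],
    [0, [0, 0, 0.07], [0, 0, 0]],
    [0, [0, 0, 0.07], [0, 0, 0]],
    [0, [0, 0, 0.07], [0, 0, 0]],
    [0, [0, 0, 0.07], [0, 0, 0]],
    [0, [0, 0, 0.07], [0, 0, 0]]
  ],
  "force": 25
}}

```text
time_s: 7.37
tool_pos: [0.5162, 0.2466, 0.0306]
tool_rot: [-180.0, -0.0, 119.9]
force: [-1.9, -0.5, 4.6]
grip_width: 0.0551
```

>>> {"method": "servo_tool", "body": {
  "plan": [
    [0, [0, 0, -1.5], [0, 0, 0]],
    [0, [0, 0, -1.5], [0, 0, 0]],
    [0, [0.5, -0.1, -1], [0, 0, 0]],
    [0, [1.5, -0.6, 0], [0, 0, 0]],
    [0, [2, -0.8, 0], [0, 0, 0]],
    [0, [2, -0.8, 0], [0, 0, 0]],
    [0, [2, -0.8, 0], [0, 0, 0]],
    [0, [2, -0.8, 0], [0, 0, 0]],
    [0, [2, -0.8, 0], [0, 0, 0]],
    [0, [1.5, -0.6, 0], [0, 0, 0]],
    [0, [0.5, -0.2, 0], [0, 0, 0]],
    [0, [0, 0, 0], [0, 0, 0]]
  ]
}}

```text
time_s: 8.37
tool_pos: [0.3891, 0.3422, 0.0673]
tool_rot: [-179.6, 0.1, 119.7]
force: [0.4, -0.1, -2.8]
grip_width: 0.0552
```

```bash
python3 - <<'E'
from h import *
go([.40,.34,.0306],120)
E
```

```text
t 8.37 pos [0.3891 0.3422 0.0673] rot [-1.796e+02  1.000e-01  1.197e+02] F [ 0.4 -0.1 -2.8] w 0.0552
shift(now axes) [-0.72  0.87  3.66] shift(level axes) [-0.73  0.83  3.67] turn [-0.4  0.1 -0.3]
```

>>> {"method": "servo_tool", "body": {
  "plan": [
    [0, [0, 0, 1.2], [-0.4, 0.1, 0]],
    [0, [0, 0, 1.2], [0, 0, 0]],
    [0, [0, 0, 0.8], [0, 0, 0]],
    [0, [0, 0, 0.4], [0, 0, 0]],
    [0, [0, 0, 0], [0, 0, 0]]
  ]
}}

```text
time_s: 8.78
tool_pos: [0.3926, 0.3404, 0.0305]
tool_rot: [179.9, 0.0, 119.6]
force: [-0.8, 0.6, 1.3]
grip_width: 0.055
```

>>> {"method": "servo_tool", "body": {
  "plan": [
    [0.8, [0, 0, 0.05], [0, 0, 0]],
    [0.8, [0, 0, 0.05], [0, 0, 0]],
    [0.9, [0, 0, 0.05], [0, 0, 0]],
    [1, [0, 0, 0.05], [0, 0, 0]],
    [1, [0, 0, 0], [0, 0, 0]],
    [1, [0, 0, 0], [0, 0, 0]],
    [1, [0, 0, -1], [0, 0, 0]],
    [1, [0, 0, -2], [0, 0, 0]],
    [1, [0, 0, -3], [0, 0, 0]],
    [1, [0, 0, -4], [0, 0, 0]],
    [0, [0, 0, -4], [0, 0, 0]],
    [0, [0, 0, -4], [0, 0, 0]],
    [0, [0, 0, -2], [0, 0, 0]],
    [0, [0, 0, 0], [0, 0, 0]]
  ]
}}

```text
time_s: 9.95
tool_pos: [0.3939, 0.3383, 0.245]
tool_rot: [179.6, 0.0, 119.4]
force: [0.1, 0.2, 0.2]
grip_width: 0.0679
```

```bash
python3 - <<'E'
from h import *
import pickle
go([.40,.34,.2],120)
c=cam('wrist');pickle.dump(c,open('w7.pkl','wb'))
t=cam('top');pickle.dump(t,open('t7.pkl','wb'))
cv2.imwrite('pics/t7.png',np.hstack([cv2.resize(c['image'],(400,300)),cv2.resize(t['image'][130:370,60:380],(400,300))]))
E
```

```text
t 9.95 pos [0.3939 0.3383 0.245 ] rot [179.6   0.  119.4] F [0.1 0.2 0.2] w 0.0679
shift(now axes) [-0.15  0.58  4.51] shift(level axes) [-0.16  0.61  4.5 ] turn [ 0.4  0.  -0.6]
```

View pics/t7.png

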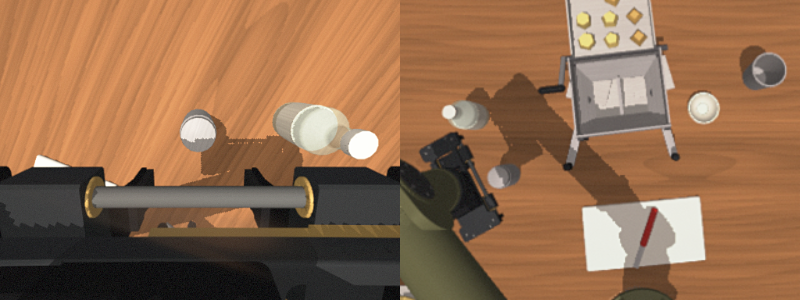

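The top view shows the canister upright at its new place, left-front of the hopper and clear of the left handle's swing; bowl, bottle and tumbler are unmoved. Next is the left handle: straddle its post and follow the arc.

>>> {"method": "servo_tool", "body": {
  "plan": [
    [0.7, [0, 0, 0], [0.4, 0, -6.9]],
    [0.7, [0, 0, 0], [0, 0, -6.9]],
    [0.7, [0, 0, 0], [0, 0, -6.9]],
    [0.7, [0, 0, 0], [0, 0, -6.9]],
    [0.7, [0, 0, 0], [0, 0, -6.9]],
    [0.7, [0, 0, 0], [0, 0, -6.9]],
    [0.7, [0, 0, 0], [0, 0, -6.9]],
    [0.7, [-1.3, -2.7, 0], [0, 0, 0]],
    [0.7, [-1.3, -2.7, 0], [0, 0, 0]],
    [0.7, [-1.3, -2.7, 0], [0, 0, 0]],
    [0.7, [-1.3, -2.7, 0], [0, 0, 0]],
    [0.7, [-1.3, -2.7, 0], [0, 0, 0]],
    [0.7, [0, 0, 0], [0, 0, 0]]
  ]
}}

```text
time_s: 11.13
tool_pos: [0.4197, 0.1787, 0.2165]
tool_rot: [-177.4, -1.7, 170.1]
force: [1.4, -0.6, 0.3]
grip_width: 0.0609
```

```bash
cat >> h.py <<'E'
X=np.array([.9957,.0924]);Y=np.array([-.0924,.9957]);O=np.array([.584,.051])
HL=O+.085*Y; HR=O-.085*Y
def arc(side,q,z,lead=.021):
    """target TCP, jaw yaw for gate angle q (rad), tool y along closing direction"""
    s=1 if side=='L' else -1
    h=HL if s>0 else HR
    u=np.cos(q)*s*Y-np.sin(q)*X      # radial out
    t=np.sin(q)*s*Y+np.cos(q)*X      # closing direction
    p=h+.16*u+lead*t
    yaw=np.degrees(np.arctan2(t[0],-t[1]))
    print('post',(h+.16*u).round(4)); go([p[0],p[1],z],yaw); return p,yaw
E
python3 - <<'E'
from h import *
import pickle
for s,P in(('L',[.4208,.1722]),('R',[.4433,-.0712])):
    h=HL if s=='L' else HR; d=np.array(P)-h; print(s,h.round(4),np.linalg.norm(d),'q',np.arctan2(-d@X,d@Y*(1 if s=='L' else -1)))
print(arc('L',1.25,.2))
c=cam('wrist');pickle.dump(c,open('w8.pkl','wb'))
print(proj(c,[.4208,.1722,.152]))
g=c['image'].max(2)
cv2.imwrite('pics/w8.png',cv2.resize(c['image'],(768,576)))
E
```

```text
L [0.5761 0.1356] 0.159591401730325 q 1.2470892980064356
R [ 0.5919 -0.0336] 0.1532300809444738 q 1.415648223183142
post [0.4203 0.1718]
t 11.13 pos [0.4197 0.1787 0.2165] rot [-177.4   -1.7  170.1] F [ 1.4 -0.6  0.3] w 0.0609
shift(now axes) [-0.35  1.51  1.57] shift(level axes) [-0.22  1.45  1.65] turn [-2.6 -1.7  3.3]
(array([0.42505152, 0.19229418]), np.float64(166.92153315507244))
[250.08574542 197.03744175]
```

>>> {"method": "servo_tool", "body": {
  "plan": [
    [0.7, [0, 0, 0], [-2.6, -1.7, 3.3]],
    [0.7, [-0.2, 1.5, 0], [0, 0, 0]],
    [0.7, [0, 0, 0], [0, 0, 0]]
  ]
}}

```text
time_s: 11.43
tool_pos: [0.4203, 0.1957, 0.211]
tool_rot: [-179.9, -0.4, 166.8]
force: [-0.3, 1.8, -0.4]
grip_width: 0.0609
```

```bash
python3 - <<'E'
from h import *
arc('L',1.25,.085)
E
```

```text
post [0.4203 0.1718]
t 11.43 pos [0.4203 0.1957 0.211 ] rot [-179.9   -0.4  166.8] F [-0.3  1.8 -0.4] w 0.0609
shift(now axes) [-0.63 -0.2  12.6 ] shift(level axes) [-0.54 -0.22 12.6 ] turn [-0.1 -0.4 -0.1]
```

>>> {"method": "servo_tool", "body": {
  "plan": [
    [0.7, [-0.6, -0.2, 0], [0, -0.4, 0]],
    [0.7, [0, 0, 2.5], [0, 0, 0]],
    [0.7, [0, 0, 2.5], [0, 0, 0]],
    [0.7, [0, 0, 2], [0, 0, 0]],
    [0.7, [0, 0, 2], [0, 0, 0]],
    [0.7, [0, 0, 2], [0, 0, 0]],
    [0.7, [0, 0, 1.5], [0, 0, 0]],
    [0.7, [0, 0, 0], [0, 0, 0]]
  ]
}}

```text
time_s: 12.1
tool_pos: [0.4227, 0.1909, 0.0759]
tool_rot: [-179.3, -0.1, 167.3]
force: [-1.1, -1.0, -0.6]
grip_width: 0.061
```

```bash
python3 - <<'E'
from h import *
import pickle
arc('L',1.25,.085)
c=cam('wrist');pickle.dump(c,open('w9.pkl','wb'));cv2.imwrite('pics/w9.png',cv2.resize(c['image'],(768,576)))
print(proj(c,[.4208,.1722,.152])*1.5)
E
```

```text
post [0.4203 0.1718]
t 12.1 pos [0.4227 0.1909 0.0759] rot [-1.793e+02 -1.000e-01  1.673e+02] F [-1.1 -1.  -0.6] w 0.061
shift(now axes) [-0.19  0.18 -0.91] shift(level axes) [-0.19  0.19 -0.91] turn [-0.7 -0.1  0.4]
[311.77764929 424.74626217]
```

>>> {"method": "servo_tool", "body": {
  "plan": [
    [0.7, [0, 1.4, -0.5], [-0.7, 0, 5]],
    [0.7, [-0.1, 1.4, 0], [0, 0, 5]],
    [0.7, [-0.1, 1.4, 0], [0, 0, 5]],
    [0.7, [-0.1, 1.4, 0], [0, 0, 5]]
  ]
}}

```text
time_s: 12.48
tool_pos: [0.4452, 0.2374, 0.0828]
tool_rot: [-179.6, -0.0, 146.4]
force: [-1.1, -2.8, -0.8]
grip_width: 0.061
```

```bash
python3 - <<'E'
from h import *
for q in(1.0,.9,.8): arc('L',q,.08)
E
```

```text
post [0.4341 0.2093]
t 12.48 pos [0.4452 0.2374 0.0828] rot [-179.6   -0.   146.4] F [-1.1 -2.8 -0.8] w 0.061
shift(now axes) [-0.4  -0.87  0.29] shift(level axes) [-0.3  -0.91  0.28] turn [-0.4 -0.  -6.2]
post [0.4422 0.2231]
t 12.48 pos [0.4452 0.2374 0.0828] rot [-179.6   -0.   146.4] F [-1.1 -2.8 -0.8] w 0.061
shift(now axes) [-0.52  0.74  0.28] shift(level axes) [-0.52  0.74  0.28] turn [-0.4 -0.  -0.5]
post [0.4516 0.236 ]
t 12.48 pos [0.4452 0.2374 0.0828] rot [-179.6   -0.   146.4] F [-1.1 -2.8 -0.8] w 0.061
shift(now axes) [-0.79  2.33  0.26] shift(level axes) [-0.58  2.39  0.28] turn [-0.4  0.   5.3]
```

>>> {"method": "servo_tool", "body": {
  "plan": [
    [0.7, [-0.4, 1.6, 0], [-0.4, 0, 4]],
    [0.7, [-0.3, 1.6, 0], [0, 0, 5]],
    [0.7, [-0.2, 1.5, 0], [0, 0, 5]],
    [0.7, [-0.1, 1.5, 0], [0, 0, 5]],
    [0.7, [-0.1, 1.5, 0], [0, 0, 5]]
  ]
}}

```text
time_s: 12.9
tool_pos: [0.5043, 0.2863, 0.0846]
tool_rot: [-179.4, 0.1, 121.4]
force: [-1.6, -2.2, 0.2]
grip_width: 0.061
```

```bash
python3 - <<'E'
from h import *
for q in(.6,.5): arc('L',q,.083)
E
```

```text
post [0.474  0.2588]
t 12.9 pos [0.5043 0.2863 0.0846] rot [-1.794e+02  1.000e-01  1.214e+02] F [-1.6 -2.2  0.2] w 0.061
shift(now axes) [-0.46 -1.94  0.18] shift(level axes) [-0.18 -1.99  0.16] turn [-0.6  0.1 -8.3]
post [0.4868 0.2684]
t 12.9 pos [0.5043 0.2863 0.0846] rot [-1.794e+02  1.000e-01  1.214e+02] F [-1.6 -2.2  0.2] w 0.061
shift(now axes) [-0.52 -0.33  0.16] shift(level axes) [-0.51 -0.36  0.16] turn [-0.6  0.1 -2.5]
```

>>> {"method": "servo_tool", "body": {
  "plan": [
    [0.7, [-0.4, 1.5, 0], [-0.6, 0, 5]],
    [0.7, [-0.3, 1.5, 0], [0, 0, 5]],
    [0.7, [-0.1, 1.5, 0], [0, 0, 5]],
    [0.7, [-0.1, 1.4, 0], [0, 0, 5]],
    [0.7, [-0.1, 1.4, 0], [0, 0, 5]]
  ]
}}

```text
time_s: 13.32
tool_pos: [0.5743, 0.3056, 0.0861]
tool_rot: [-179.5, 0.4, 95.6]
force: [-0.9, -1.4, -0.3]
grip_width: 0.061
```

```bash
python3 - <<'E'
from h import *
for q in(.0,): arc('L',q,.083)
E
```

```text
post [0.5614 0.2949]
t 13.32 pos [0.5743 0.3056 0.0861] rot [-179.5    0.4   95.6] F [-0.9 -1.4 -0.3] w 0.061
shift(now axes) [-0.95  0.71  0.31] shift(level axes) [-0.94  0.71  0.31] turn [-0.5  0.4  0.3]
```

Push on into the stop, centring radially.

>>> {"method": "servo_tool", "body": {
  "plan": [
    [0.7, [-0.5, 0.5, 0], [-0.5, 0.4, 0]],
    [0.7, [-0.4, 0.5, 0], [0, 0, 0]],
    [0.7, [0, 0.5, 0], [0, 0, 0]],
    [0.7, [0, 0.4, 0], [0, 0, 0]]
  ]
}}

```text
time_s: 13.65
tool_pos: [0.5749, 0.3051, 0.0847]
tool_rot: [-177.7, -0.2, 96.2]
force: [-9.3, -3.3, 3.5]
grip_width: 0.0611
```

```bash
python3 - <<'E'
from h import *
for q in(.0,): arc('L',q,.083)
E
```

```text
post [0.5614 0.2949]
t 13.65 pos [0.5749 0.3051 0.0847] rot [-177.7   -0.2   96.2] F [-9.3 -3.3  3.5] w 0.0611
shift(now axes) [-0.9   0.65  0.14] shift(level axes) [-0.89  0.66  0.17] turn [-2.3 -0.2  0.9]
```

>>> {"method": "servo_tool", "body": {
  "plan": [
    [0.7, [0, 0.9, 0], [-2.3, 0, 0]],
    [0.7, [0, 0.9, 0], [0, 0, 0]]
  ]
}}

```text
time_s: 13.82
tool_pos: [0.5755, 0.3055, 0.0834]
tool_rot: [-177.9, -0.0, 96.6]
force: [-25.5, -6.7, 8.1]
grip_width: 0.0611
```

>>> {"method": "servo_tool", "body": {
  "plan": [
    [0.7, [0, -0.6, 0], [0, 0, 0]],
    [0.7, [0, -0.6, 0], [0, 0, 0]],
    [0.7, [0, 0, -1.5], [0, 0, 0]],
    [0.7, [0, 0, -3], [0, 0, 0]],
    [0.7, [0, 0, -4], [0, 0, 0]],
    [0.7, [0, 0, -4], [0, 0, 0]],
    [0.7, [0, 0, -4], [0, 0, 0]],
    [0.7, [0, 0, -4], [0, 0, 0]],
    [0.7, [0, 0, 0], [0, 0, 0]]
  ]
}}

```text
time_s: 14.57
tool_pos: [0.568, 0.3058, 0.3003]
tool_rot: [-178.1, -0.1, 97.4]
force: [1.5, -0.4, 1.5]
grip_width: 0.0608
```

```bash
python3 - <<'E'
from h import *
arc('R',1.42,.28)
E
```

```text
post [ 0.4366 -0.0722]
t 14.57 pos [0.568  0.3058 0.3003] rot [-1.781e+02 -1.000e-01  9.740e+01] F [ 1.5 -0.4  1.5] w 0.0608
shift(now axes) [-37.89 -17.56   2.58] shift(level axes) [-21.86  35.61   2.03] turn [-1.6  1.4 83.4]
```

>>> {"method": "servo_tool", "body": {
  "plan": [
    [0.7, [0, -3.7, 0], [-1.6, 0, 0]],
    [0.7, [0, -3.7, 0], [0, 0, 0]],
    [0.7, [0, -3.7, 0], [0, 0, 0]],
    [0.7, [0, -3.7, 0], [0, 0, 0]],
    [0.7, [0, 0, 0], [0, 0, 7]],
    [0.7, [0, 0, 0], [0, 0, 7]],
    [0.7, [0, 0, 0], [0, 0, 7]],
    [0.7, [0, 0, 0], [0, 0, 7]],
    [0.7, [0, 0, 0], [0, 0, 7]],
    [0.7, [0, 0, 0], [0, 0, 7]],
    [0.7, [0, 0, 0], [0, 0, 7]],
    [0.7, [0, 0, 0], [0, 0, 7]],
    [0.7, [0, 0, 0], [0, 0, 7]],
    [0.7, [0, 0, 0], [0, 0, 7]],
    [0.7, [0, 0, 0], [0, 0, 7]],
    [0.7, [0, 0, 0], [0, 0, 6]],
    [0.7, [0, 0, 0], [0, 0, 0]]
  ]
}}

```text
time_s: 15.98
tool_pos: [0.425, 0.2889, 0.3082]
tool_rot: [-179.2, -2.0, 12.2]
force: [-0.2, 0.1, 0.3]
grip_width: 0.0609
```

```bash
python3 - <<'E'
from h import *
go([.443+.005,-.0712-.0205,.28],14)
print(env.get_obs()['qpos'].round())
E
```

```text
t 15.98 pos [0.425  0.2889 0.3082] rot [-179.2   -2.    12.2] F [-0.2  0.1  0.3] w 0.0609
shift(now axes) [-5.87 37.72  2.12] shift(level axes) [-6.97 37.49  2.82] turn [-0.7 -2.  -1.8]
[ -61.   -3.   23.   94.    1.   86. -116.]
```

>>> {"method": "servo_tool", "body": {
  "plan": [
    [0.7, [-0.6, 3.8, 0], [-0.7, -2, -1.8]],
    [0.7, [-0.7, 3.8, 0], [0, 0, 0]],
    [0.7, [-0.7, 3.8, 0], [0, 0, 0]],
    [0.7, [-0.7, 3.8, 0], [0, 0, 0]],
    [0.7, [-0.7, 3.8, 0], [0, 0, 0]],
    [0.7, [-0.7, 3.8, 0], [0, 0, 0]],
    [0.7, [-0.7, 3.8, 0], [0, 0, 0]],
    [0.7, [-0.7, 3.8, 0], [0, 0, 0]],
    [0.7, [-0.7, 3.8, 0], [0, 0, 0]],
    [0.7, [-0.7, 3.5, 0], [0, 0, 0]],
    [0.7, [0, 0, 0], [0, 0, 0]]
  ]
}}

```text
time_s: 16.9
tool_pos: [0.4607, -0.1092, 0.3094]
tool_rot: [-179.8, -1.4, 17.0]
force: [-0.2, -0.7, 0.1]
grip_width: 0.0607
```

```bash
python3 - <<'E'
from h import *
go([.443+.005,-.0712-.0205,.085],14)
print(env.get_obs()['qpos'].round())
E
```

```text
t 16.9 pos [ 0.4607 -0.1092  0.3094] rot [-179.8   -1.4   17. ] F [-0.2 -0.7  0.1] w 0.0607
shift(now axes) [-1.24 -1.96 22.43] shift(level axes) [-0.81 -2.01 22.44] turn [-0.3 -1.4  3. ]
[-46. -13.  49.  98.   9.  89. -71.]
```

>>> {"method": "servo_tool", "body": {
  "plan": [
    [0.7, [0, 0, 0], [-0.3, -1.4, 3]],
    [0.7, [-0.8, -2.1, 0], [0, 0, 0]],
    [0.7, [0, 0, 4], [0, 0, 0]],
    [0.7, [0, 0, 4], [0, 0, 0]],
    [0.7, [0, 0, 2], [0, 0, 0]],
    [0.7, [0, 0, 0], [0, 0, 0]]
  ]
}}

```text
time_s: 17.4
tool_pos: [0.4519, -0.0951, 0.2101]
tool_rot: [180.0, -0.9, 14.4]
force: [-0.2, 0.2, -0.5]
grip_width: 0.0615
```

```bash
python3 - <<'E'
from h import *
import pickle
go([.443+.005,-.0712-.0205,.085],14)
print(env.get_obs()['qpos'].round())
c=cam('wrist');pickle.dump(c,open('w10.pkl','wb'));print(proj(c,[.4433,-.0712,.152]))
m=(c['image'].max(2)<60).astype(np.uint8)
k,l,st,ce=cv2.connectedComponentsWithStats(m)
for i in range(1,k):
    if 30<st[i,4]<3000: print(ce[i].round(),st[i])
E
```

```text
t 17.4 pos [ 0.4519 -0.0951  0.2101] rot [180.   -0.9  14.4] F [-0.2  0.2 -0.5] w 0.0615
shift(now axes) [-0.49 -0.43 12.5 ] shift(level axes) [-0.29 -0.43 12.51] turn [ 0.  -0.9  0.4]
[-45. -12.  48. 109.   9.  78. -75.]
[226.45902754 196.55337069]
[17. 92.] [ 0 90 41  6 58]
[239. 116.] [236 110   7  15  44]
[230. 194.] [220 179  21  29 462]
[189. 228.] [168 215  35  24 523]
[319. 228.] [307 215  35  24 530]
```

>>> {"method": "servo_tool", "body": {
  "plan": [
    [0.7, [-0.4, -0.4, 0], [0, -0.9, 0]],
    [0.7, [0, 0, 2.5], [0, 0, 0]],
    [0.7, [0, 0, 2.5], [0, 0, 0]],
    [0.7, [0, 0, 2], [0, 0, 0]],
    [0.7, [0, 0, 2], [0, 0, 0]],
    [0.7, [0, 0, 2], [0, 0, 0]],
    [0.7, [0, 0, 0], [0, 0, 0]]
  ]
}}

```text
time_s: 18.03
tool_pos: [0.4596, -0.0897, 0.1122]
tool_rot: [179.8, -1.3, 15.1]
force: [-0.4, 0.5, 0.5]
grip_width: 0.0612
```

```bash
python3 - <<'E'
from h import *
arc('R',1.4,.092)
E
```

```text
post [ 0.4374 -0.0753]
t 18.03 pos [ 0.4596 -0.0897  0.1122] rot [179.8  -1.3  15.1] F [-0.4  0.5  0.5] w 0.0612
shift(now axes) [-1.82  0.13  1.98] shift(level axes) [-1.77  0.13  2.02] turn [ 0.2 -1.3 -0. ]
```

>>> {"method": "servo_tool", "body": {
  "plan": [
    [0.7, [-1.3, 0, 0], [0, -1.3, 0]],
    [0.7, [-0.4, 0, 1.2], [0, 0, 0]],
    [0.7, [0, 0, 1], [0, 0, 0]],
    [0.7, [0, 0, 0], [0, 0, 0]]
  ]
}}

```text
time_s: 18.37
tool_pos: [0.4464, -0.094, 0.0944]
tool_rot: [179.8, -0.3, 15.3]
force: [-0.1, 0.3, -0.0]
grip_width: 0.0607
```

```bash
python3 - <<'E'
from h import *
arc('R',1.4,.092);print(env.get_obs()['qpos'].round())
E
```

```text
post [ 0.4374 -0.0753]
t 18.37 pos [ 0.4464 -0.094   0.0944] rot [179.8  -0.3  15.3] F [-0.1  0.3 -0. ] w 0.0607
shift(now axes) [-0.39  0.05  0.23] shift(level axes) [-0.39  0.05  0.24] turn [ 0.2 -0.3  0.2]
[-46.  -4.  53. 119.   4.  63. -69.]
```

>>> {"method": "servo_tool", "body": {
  "plan": [
    [0.7, [0, 1.5, 0], [0, 0, -5]],
    [0.7, [0, 1.5, 0], [0, 0, -5]],
    [0.7, [0.1, 1.5, 0], [0, 0, -5]],
    [0.7, [0.1, 1.5, 0], [0, 0, -5]]
  ]
}}

```text
time_s: 18.7
tool_pos: [0.4728, -0.1411, 0.0953]
tool_rot: [-179.9, -0.8, 36.5]
force: [0.3, 2.9, -1.1]
grip_width: 0.0608
```

```bash
python3 - <<'E'
from h import *
for q in(1.1,1.):arc('R',q,.092)
E
```

```text
post [ 0.4566 -0.1191]
t 18.7 pos [ 0.4728 -0.1411  0.0953] rot [-179.9   -0.8   36.5] F [ 0.3  2.9 -1.1] w 0.0608
shift(now axes) [-0.15 -0.64  0.33] shift(level axes) [-0.19 -0.63  0.33] turn [-0.2 -0.8  4.2]
post [ 0.4658 -0.1322]
t 18.7 pos [ 0.4728 -0.1411  0.0953] rot [-179.9   -0.8   36.5] F [ 0.3  2.9 -1.1] w 0.0608
shift(now axes) [0.02 0.96 0.33] shift(level axes) [0.   0.96 0.33] turn [-0.1 -0.8 -1.5]
```

>>> {"method": "servo_tool", "body": {
  "plan": [
    [0.7, [0.1, 1.5, 0], [0, -0.8, -4]],
    [0.7, [0.1, 1.5, 0], [0, 0, -5]],
    [0.7, [0.1, 1.5, 0], [0, 0, -5]],
    [0.7, [0.1, 1.5, 0], [0, 0, -5]],
    [0.7, [0.1, 1.5, 0], [0, 0, -5]],
    [0.7, [0.1, 1.5, 0], [0, 0, -5]]
  ]
}}

```text
time_s: 19.2
tool_pos: [0.5447, -0.1902, 0.0941]
tool_rot: [-179.2, -0.6, 67.3]
force: [-1.3, 1.2, 1.0]
grip_width: 0.061
```

```bash
python3 - <<'E'
from h import *
for q in(.6,.5):arc('R',q,.092)
E
```

```text
post [ 0.5141 -0.1735]
t 19.2 pos [ 0.5447 -0.1902  0.0941] rot [-179.2   -0.6   67.3] F [-1.3  1.2  1. ] w 0.061
shift(now axes) [ 0.13 -1.38  0.23] shift(level axes) [-0.02 -1.39  0.21] turn [-0.8 -0.5  6.4]
post [ 0.5284 -0.1805]
t 19.2 pos [ 0.5447 -0.1902  0.0941] rot [-179.2   -0.6   67.3] F [-1.3  1.2  1. ] w 0.061
shift(now axes) [0.24 0.23 0.21] shift(level axes) [0.24 0.22 0.21] turn [-0.8 -0.6  0.7]
```

>>> {"method": "servo_tool", "body": {
  "plan": [
    [0.7, [0.2, 1.5, 0], [-0.8, -0.6, -5]],
    [0.7, [0.1, 1.5, 0], [0, 0, -5]],
    [0.7, [0.1, 1.5, 0], [0, 0, -5]],
    [0.7, [0.1, 1.5, 0], [0, 0, -5]],
    [0.7, [0.1, 1.5, 0], [0, 0, -5]]
  ]
}}

```text
time_s: 19.62
tool_pos: [0.6185, -0.1985, 0.0925]
tool_rot: [-179.4, -0.4, 93.7]
force: [-3.5, 1.5, 1.3]
grip_width: 0.0608
```

>>> {"method": "servo_tool", "body": {
  "plan": [
    [0.7, [0, 1, 0], [0, 0, -3]],
    [0.7, [0, 0.6, 0], [0, 0, 0]],
    [0.7, [0, 0.6, 0], [0, 0, 0]]
  ]
}}

```text
time_s: 19.87
tool_pos: [0.6373, -0.197, 0.0915]
tool_rot: [-178.7, -0.5, 97.0]
force: [-20.3, 1.3, 9.7]
grip_width: 0.061
```

```bash
python3 - <<'E'
from h import *
arc('R',0,.092)
E
```

```text
post [ 0.6066 -0.1929]
t 19.87 pos [ 0.6373 -0.197   0.0915] rot [-178.7   -0.5   97. ] F [-20.3   1.3   9.7] w 0.061
shift(now axes) [ 0.72 -0.9  -0.02] shift(level axes) [ 0.69 -0.92 -0.05] turn [-1.3 -0.5  1.7]
```

>>> {"method": "servo_tool", "body": {
  "plan": [
    [0.7, [0, -0.7, 0], [-1.3, 0, 0]],
    [0.7, [0, -0.7, 0], [0, 0, 0]],
    [0.7, [0, 0, -2], [0, 0, 0]],
    [0.7, [0, 0, -4], [0, 0, 0]],
    [0.7, [0, 0, -4], [0, 0, 0]],
    [0.7, [0, 0, -4], [0, 0, 0]],
    [0.15, [0, 0, -4], [0, 0, 0]],
    [0.15, [0, 0, -4], [0, 0, 0]],
    [0.15, [0, 0, -3], [0, 0, 0]],
    [0.15, [0, 0, 0], [0, 0, 0]]
  ]
}}

```text
time_s: 20.7
tool_pos: [0.6213, -0.1978, 0.3513]
tool_rot: [-179.9, -0.7, 96.2]
force: [0.0, -0.3, 0.6]
grip_width: 0.0416
```

```bash
python3 - <<'E'
from h import *
go([.579,.197,.34],96.5);print(env.get_obs()['qpos'].round())
E
```

```text
t 20.7 pos [ 0.6213 -0.1978  0.3513] rot [-179.9   -0.7   96.2] F [ 0.  -0.3  0.6] w 0.0416
shift(now axes) [39.69  0.09  1.61] shift(level axes) [39.7   0.27  1.13] turn [-0.1 -0.7 -0.3]
[-16.  22.  47.  68. -16.  97.  33.]
```

>>> {"method": "servo_tool", "body": {
  "plan": [
    [0.15, [3.9, 0, 0], [0, -0.7, 0]],
    [0.15, [3.9, 0, 0], [0, 0, 0]],
    [0.15, [3.9, 0, 0], [0, 0, 0]],
    [0.15, [3.9, 0, 0], [0, 0, 0]],
    [0.15, [3.9, 0, 0], [0, 0, 0]],
    [0.15, [3.9, 0, 0], [0, 0, 0]],
    [0.15, [3.9, 0, 0], [0, 0, 0]],
    [0.15, [3.9, 0, 0], [0, 0, 0]],
    [0.15, [3.9, 0, 0], [0, 0, 0]],
    [0.15, [3.5, 0, 0], [0, 0, 0]],
    [0.15, [0, 0, 0], [0, 0, 0]]
  ]
}}

```text
time_s: 21.62
tool_pos: [0.5813, 0.2, 0.3528]
tool_rot: [179.4, -0.2, 94.9]
force: [-0.8, 1.5, -0.8]
grip_width: 0.0128
```

```bash
python3 - <<'E'
from h import *
import pickle
go([.579,.197,.34],96.5)
c=cam('wrist');print(proj(c,[.5798,.1874,.292]))
t=cam('top');pickle.dump((c,t),open('w11.pkl','wb'))
s=cam('scene')
cv2.imwrite('pics/w11.png',np.hstack([cv2.resize(c['image'],(400,300)),cv2.resize(s['image'][90:330,180:500],(400,300))]))
E
```

```text
t 21.62 pos [0.5813 0.2    0.3528] rot [179.4  -0.2  94.9] F [-0.8  1.5 -0.8] w 0.0128
shift(now axes) [-0.29 -0.27  1.28] shift(level axes) [-0.27 -0.26  1.28] turn [ 0.6 -0.2 -1.6]
[251.63332069 207.29557513]
```

View pics/w11.png

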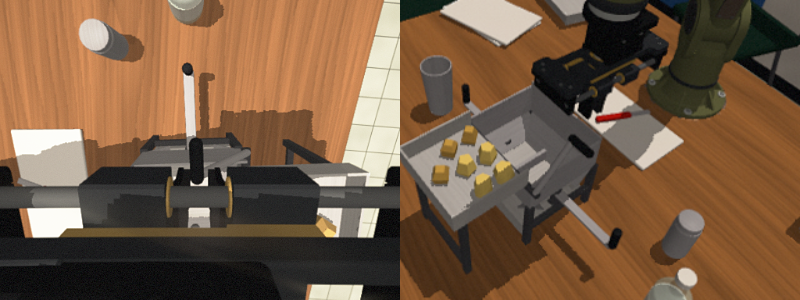

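The wrist view shows the lever grip centred between the fingers. The scene crop shows the left handle straight out with the canister clear of it, and all seven chunks still in the level tray. I'm lowering onto the grip.

>>> {"method": "servo_tool", "body": {
  "plan": [
    [0.15, [-0.3, -0.2, 1], [0.6, 0, -1.6]],
    [0.15, [0, 0, 1.5], [0, 0, 0]],
    [0.15, [0, 0, 1.5], [0, 0, 0]],
    [0.15, [0, 0, 1.2], [0, 0, 0]],
    [0.15, [0, 0, 0.8], [0, 0, 0]]
  ]
}}

```text
time_s: 22.18
tool_pos: [0.5861, 0.1734, 0.2958]
tool_rot: [179.4, 0.1, 94.7]
force: [-0.6, 0.5, 0.6]
grip_width: 0.0129
```

>>> {"method": "servo_tool", "body": {
  "plan": [
    [0.15, [0, 0, 0.8], [0, 0, 0]],
    [0.15, [0, 0, 0.8], [0, 0, 0]]
  ]
}}

```text
time_s: 22.35
tool_pos: [0.5869, 0.1703, 0.279]
tool_rot: [179.3, 0.1, 94.5]
force: [0.1, 0.3, -0.6]
grip_width: 0.0126
```

```bash
python3 - <<'E'
from h import *
go([.579,.197,.27],96.5)
E
```

```text
t 22.35 pos [0.5869 0.1703 0.279 ] rot [1.793e+02 1.000e-01 9.450e+01] F [ 0.1  0.3 -0.6] w 0.0126
shift(now axes) [ 2.72 -0.59  0.89] shift(level axes) [ 2.74 -0.48  0.9 ] turn [ 0.7  0.1 -2. ]
```

>>> {"method": "servo_tool", "body": {
  "plan": [
    [0.15, [0, 0, -1.5], [0.7, 0, -2]],
    [0.15, [2.7, -0.6, 0], [0, 0, 0]],
    [0.15, [0, 0, 0], [0, 0, 0]],
    [0.15, [0, 0, 0], [0, 0, 0]]
  ]
}}

```text
time_s: 22.68
tool_pos: [0.5772, 0.1937, 0.2912]
tool_rot: [-179.8, 0.2, 96.2]
force: [0.5, -0.7, 0.1]
grip_width: 0.0132
```

```bash
python3 - <<'E'
from h import *
go([.579,.197,.27],96.5)
E
```

```text
t 22.68 pos [0.5772 0.1937 0.2912] rot [-179.8    0.2   96.2] F [ 0.5 -0.7  0.1] w 0.0132
shift(now axes) [0.32 0.23 2.12] shift(level axes) [0.31 0.22 2.12] turn [-0.2  0.2 -0.3]
```

>>> {"method": "servo_tool", "body": {
  "plan": [
    [0.15, [0.3, 0.2, 0.8], [0, 0, 0]],
    [0.15, [0, 0, 0.8], [0, 0, 0]],
    [0.15, [0, 0, 0.6], [0, 0, 0]]
  ]
}}

```text
time_s: 22.93
tool_pos: [0.5789, 0.1981, 0.2688]
tool_rot: [-179.8, 0.1, 96.3]
force: [-13.4, -3.4, 22.0]
grip_width: 0.0131
```

>>> {"method": "servo_tool", "body": {
  "plan": [
    [0.15, [0, 0, 0.6], [0, 0, 0]],
    [0.15, [0, 0, 0.6], [0, 0, 0]]
  ]
}}

```text
time_s: 23.1
tool_pos: [0.5704, 0.1971, 0.2607]
tool_rot: [-178.8, -0.1, 96.3]
force: [-14.7, -2.1, 20.5]
grip_width: 0.0135
```

```bash
python3 - <<'E'
from h import *
go([.579,.197,.26],96.5)
E
```

```text
t 23.1 pos [0.5704 0.1971 0.2607] rot [-1.788e+02 -1.000e-01  9.630e+01] F [-14.7  -2.1  20.5] w 0.0135
shift(now axes) [-0.1   0.85  0.06] shift(level axes) [-0.11  0.85  0.07] turn [-1.2 -0.1 -0.2]
```

>>> {"method": "servo_tool", "body": {
  "plan": [
    [0.15, [0, -0.8, 0.9], [-1, 0, 0]],
    [0.15, [0, -0.75, 0.9], [0, 0, 0]],
    [0.15, [0, -0.7, 0.95], [0, 0, 0]],
    [0.15, [0, -0.6, 1], [0, 0, 0]],
    [0.15, [0, -0.5, 1], [0, 0, 0]]
  ]
}}

```text
time_s: 23.52
tool_pos: [0.5422, 0.1937, 0.218]
tool_rot: [179.1, -0.5, 96.2]
force: [0.9, 0.6, 3.5]
grip_width: 0.0132
```

```bash
cat >> h.py <<'E'
def lev():
    o=env.get_obs(); z=o['tool_pos'][2]+.03-.0055; s=(z-.2)/.12; f=np.arcsin(np.clip(s,-1,1))
    p=O+(.088-.12*np.cos(f))*X+.148*Y; print('phi',np.degrees(f).round(1)); go([p[0],p[1],o['tool_pos'][2]],96.5)
E
python3 -c "
from h import *
lev()"
```

```text
phi 20.7
t 23.52 pos [0.5422 0.1937 0.218 ] rot [179.1  -0.5  96.2] F [0.9 0.6 3.5] w 0.0132
shift(now axes) [0.19 0.43 0.01] shift(level axes) [0.19 0.43 0.  ] turn [ 0.9 -0.5 -0.3]
```

>>> {"method": "servo_tool", "body": {
  "plan": [
    [0.15, [0.1, 0, 1.1], [0.9, 0, 0]],
    [0.15, [0, -0.2, 1.1], [0, 0, 0]],
    [0.15, [0, -0.1, 1.1], [0, 0, 0]],
    [0.15, [0, 0, 1.1], [0, 0, 0]],
    [0.15, [0, 0.1, 1.1], [0, 0, 0]]
  ]
}}

```text
time_s: 23.93
tool_pos: [0.5374, 0.1934, 0.1595]
tool_rot: [-179.6, -0.6, 96.1]
force: [1.2, 0.2, 3.1]
grip_width: 0.0131
```

```bash
python3 -c "
from h import *
lev()"
```

```text
phi -7.6
t 23.93 pos [0.5374 0.1934 0.1595] rot [-179.6   -0.6   96.1] F [1.2 0.2 3.1] w 0.0131
shift(now axes) [0.18 0.24 0.  ] shift(level axes) [0.18 0.24 0.  ] turn [-0.4 -0.6 -0.4]
```

>>> {"method": "servo_tool", "body": {
  "plan": [
    [0.15, [0.2, 0.3, 1], [-0.4, 0, 0]],
    [0.15, [0, 0.2, 0.9], [0, 0, 0]],
    [0.15, [0, 0.1, 0.6], [0, 0, 0]],
    [0.15, [0, 0, 0.5], [0, 0, 0]],
    [0.15, [0, 0, 0.5], [0, 0, 0]],
    [0.15, [0, 0, 0.5], [0, 0, 0]],
    [0.15, [0, 0, 0.5], [0, 0, 0]],
    [0.15, [0, 0, 0.5], [0, 0, 0]],
    [0.15, [0, 0, 0.5], [0, 0, 0]],
    [0.15, [0, 0, 0.5], [0, 0, 0]],
    [0.15, [0, 0, 0.5], [0, 0, 0]]
  ]
}}

```text
time_s: 24.85
tool_pos: [0.5425, 0.1954, 0.1364]
tool_rot: [-179.3, -2.0, 96.0]
force: [-12.7, -4.6, 34.3]
grip_width: 0.0136
```

```bash
python3 -c "
from h import *
import pickle
lev()
t=cam('top');s=cam('scene');pickle.dump((t,s),open('t12.pkl','wb'))
for c in(t,s):
    h=cv2.cvtColor(c['image'],cv2.COLOR_BGR2HSV);m=cv2.inRange(h,(15,110,110),(32,255,255))
    k,l,st,ce=cv2.connectedComponentsWithStats(m)
    print([(ce[i].round().tolist(),int(st[i,4])) for i in range(1,k) if st[i,4]>15])
"
```

```text
phi -19.0
t 24.85 pos [0.5425 0.1954 0.1364] rot [-179.3   -2.    96. ] F [-12.7  -4.6  34.3] w 0.0136
shift(now axes) [ 0.04  0.26 -0.  ] shift(level axes) [0.04 0.26 0.  ] turn [-0.7 -2.  -0.5]
[([254.0, 189.0], 91), ([221.0, 200.0], 233), ([249.0, 201.0], 67), ([244.0, 219.0], 216), ([220.0, 217.0], 69), ([88.0, 373.0], 395), ([35.0, 374.0], 155), ([59.0, 374.0], 260), ([18.0, 376.0], 196)]
[([295.0, 202.0], 140), ([288.0, 233.0], 21)]
```

>>> {"method": "servo_tool", "body": {
  "plan": [
    [0.15, [0, 0, 0.3], [-0.7, -2, 0]],
    [0.15, [0, 0, 0.3], [0, 0, 0]],
    [0.15, [0, 0, 0.3], [0, 0, 0]],
    [0.15, [0, 0, 0.3], [0, 0, 0]],
    [0.15, [0, 0, 0.3], [0, 0, 0]],
    [0.15, [0, 0, 0.3], [0, 0, 0]],
    [0.15, [0, 0, 0.3], [0, 0, 0]],
    [0.15, [0, 0, 0.3], [0, 0, 0]]
  ]
}}

```text
time_s: 25.62
tool_pos: [0.5426, 0.1947, 0.1366]
tool_rot: [-179.7, -0.7, 96.0]
force: [-9.8, -3.1, 23.3]
grip_width: 0.0137
```

```bash
python3 -c "
from h import *
import pickle
lev()
t=cam('top');s=cam('scene')
im=np.hstack([cv2.resize(t['image'][90:270,160:340],(400,400),interpolation=cv2.INTER_CUBIC),cv2.resize(s['image'][120:300,170:350],(400,400),interpolation=cv2.INTER_CUBIC)])
cv2.imwrite('pics/t12.png',im)
h=cv2.cvtColor(t['image'],cv2.COLOR_BGR2HSV);m=cv2.inRange(h,(10,90,90),(32,255,255))[90:270,160:340]
k,l,st,ce=cv2.connectedComponentsWithStats(m)
print([((ce[i]+[160,90]).round().tolist(),int(st[i,4])) for i in range(1,k) if st[i,4]>15])
def P(x,y,z): q=O+x*X+y*Y; return proj(t,[q[0],q[1],z]).round().tolist()
print('rim',P(-.085,.1,.22),P(-.085,-.1,.22),P(.085,.1,.19),P(.085,-.1,.19))
"
```

```text
phi -18.9
t 25.62 pos [0.5426 0.1947 0.1366] rot [-179.7   -0.7   96. ] F [-9.8 -3.1 23.3] w 0.0137
shift(now axes) [0.1  0.24 0.  ] shift(level axes) [0.1  0.24 0.  ] turn [-0.3 -0.7 -0.5]
[([267.0, 179.0], 17872), ([254.0, 189.0], 101), ([183.0, 196.0], 29), ([221.0, 200.0], 250), ([250.0, 200.0], 72), ([244.0, 220.0], 238), ([221.0, 217.0], 106)]
rim [202.0, 237.0] [276.0, 231.0] [199.0, 177.0] [269.0, 171.0]
```

>>> {"method": "servo_tool", "body": {
  "plan": [
    [0.15, [0, -0.2, -1], [0, -0.7, 0]],
    [0.15, [0, -0.2, -1], [0, 0, 0]],
    [0.15, [0, -0.1, -1], [0, 0, 0]],
    [0.15, [0, 0, -1], [0, 0, 0]],
    [0.15, [0, 0, -1], [0, 0, 0]],
    [0.15, [0, 0.1, -1], [0, 0, 0]],
    [0.15, [0, 0.2, -1], [0, 0, 0]],
    [0.15, [0, 0.3, -1], [0, 0, 0]]
  ]
}}

```text
time_s: 26.38
tool_pos: [0.5428, 0.1941, 0.217]
tool_rot: [-179.4, 0.1, 96.0]
force: [1.3, -0.6, -0.4]
grip_width: 0.0132
```

```bash
python3 -c "
from h import *
lev()"
```

```text
phi 20.2
t 26.38 pos [0.5428 0.1941 0.217 ] rot [-1.794e+02  1.000e-01  9.600e+01] F [ 1.3 -0.6 -0.4] w 0.0132
shift(now axes) [ 0.17  0.32 -0.  ] shift(level axes) [0.17 0.32 0.  ] turn [-0.6  0.1 -0.5]
```

>>> {"method": "servo_tool", "body": {
  "plan": [
    [0.15, [0.1, 0.5, -0.9], [0, 0, 0]],
    [0.15, [0, 0.5, -0.9], [0, 0, 0]],
    [0.15, [0, 0.6, -0.8], [0, 0, 0]],
    [0.15, [0, 0.7, -0.8], [0, 0, 0]],
    [0.15, [0, 0.7, -0.7], [0, 0, 0]],
    [0.15, [0, 0.6, -0.9], [0, 0, 0]],
    [0.15, [0, 0, -2], [0, 0, 0]],
    [0.15, [0, 0, -3], [0, 0, 0]],
    [0.15, [0, 0, -3], [0, 0, 0]],
    [0.15, [0, 0, 0], [0, 0, 0]]
  ]
}}

```text
time_s: 27.22
tool_pos: [0.5851, 0.1997, 0.3599]
tool_rot: [-179.7, 0.1, 96.0]
force: [0.3, -0.4, 0.2]
grip_width: 0.0131
```

```bash
python3 -c "
from h import *
go([.45,.25,.4],96.5)"
```

```text
t 27.22 pos [0.5851 0.1997 0.3599] rot [-1.797e+02  1.000e-01  9.600e+01] F [ 0.3 -0.4  0.2] w 0.0131
shift(now axes) [  6.4  -12.94  -3.95] shift(level axes) [  6.53 -12.86  -4.01] turn [-0.3  0.1 -0.5]
```

Move the arm back out of view and check.

>>> {"method": "servo_tool", "body": {
  "plan": [
    [0.15, [1, -3.5, 0], [0, 0, 0]],
    [0.15, [1, -3.5, 0], [0, 0, 0]],
    [0.15, [2, -3, 0], [0, 0, 0]],
    [0.15, [3, -2, 0], [0, 0, 0]],
    [0.15, [3, -1, 0], [0, 0, 0]],
    [0.15, [3, 0, 0], [0, 0, 0]],
    [0.15, [3, 0, 0], [0, 0, 0]],
    [0.15, [3, 0, 0], [0, 0, 0]],
    [0.15, [0, 0, 0], [0, 0, 0]],
    [0.15, [0, 0, 0], [0, 0, 0]]
  ]
}}

```text
time_s: 28.05
tool_pos: [0.4351, 0.3811, 0.3617]
tool_rot: [-179.9, 0.2, 95.6]
force: [0.6, -0.4, -0.5]
grip_width: 0.0129
```

```bash
python3 -c "
from h import *
import pickle
t=cam('top');s=cam('scene');pickle.dump((t,s),open('tend.pkl','wb'));print(t['obs']['tool_pos'],t['obs']['time_s'])
im=np.hstack([cv2.resize(t['image'][110:290,90:330],(400,300),interpolation=cv2.INTER_CUBIC),cv2.resize(s['image'][120:330,170:450],(400,300),interpolation=cv2.INTER_CUBIC)])
cv2.imwrite('pics/tend.png',im)
for c in(t,s):
    m=(c['image'].max(2)<45).astype(np.uint8)
    k,l,st,ce=cv2.connectedComponentsWithStats(m)
    print([(ce[i].round(1).tolist(),int(st[i,4])) for i in range(1,k) if 12<st[i,4]<400])
"
```

```text
[0.43507223 0.3811481  0.36165636] 28.05
[([317.2, 195.9], 22), ([180.6, 201.4], 76), ([152.5, 215.4], 37), ([496.1, 237.7], 109), ([85.5, 248.3], 116), ([86.5, 270.8], 96), ([6.4, 272.6], 14), ([87.7, 300.6], 44), ([60.1, 317.6], 14), ([496.7, 324.3], 75), ([70.6, 330.5], 22), ([95.7, 359.8], 20), ([104.4, 370.6], 29), ([254.8, 382.2], 46)]
[([232.3, 164.8], 76), ([426.5, 170.7], 43), ([324.3, 206.5], 167), ([328.7, 238.3], 204), ([285.0, 244.2], 30), ([288.9, 264.4], 360), ([351.4, 280.5], 129)]
```

View pics/tend.png

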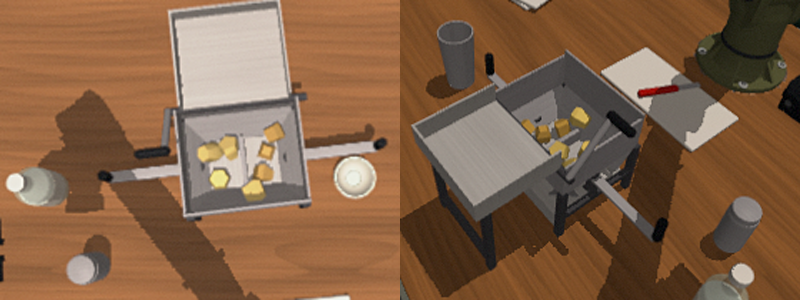

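```bash
python3 -c "
from h import *
import pickle
t,s=pickle.load(open('tend.pkl','rb'))
L=onz(t,152.5,215.4,.152)[:2];Rr=onz(t,317.2,195.9,.152)[:2];d=L-Rr
print(L,Rr,'span',np.linalg.norm(d),'yaw',np.degrees(np.arctan2(-d[0],d[1])))
C=onz(t,139.5,272,.115)[:2];m=(L+Rr)/2;u=d/np.linalg.norm(d)
print('can',C,[np.linalg.norm(C-(m+k*u)) for k in(.085,-.085)])
# tray outer rear edge + front rim for yaw
f=lambda u,v,z:onz(t,90+u*.6,110+v*.6,z)[:2]
for a,b,z in(((186,216),(309,203),.22),((169,9),(281,1),.245)):
    e=f(*a,z)-f(*b,z);print('yaw',np.degrees(np.arctan2(-e[0],e[1])),np.linalg.norm(e))
o=env.get_obs();print(o['force'],o['time_s'])
"
```

```text
[0.55367    0.29405689] [ 0.61099857 -0.18103029] span 0.47853358941233104 yaw 6.880588983745442
can [0.39038306 0.33650988] [np.float64(0.26702519588322254), np.float64(0.41669444327705585)]
yaw 6.078938732210509 0.19872544103268078
yaw 4.366064505031042 0.1846830202790708
[-0.19812869 -0.77431214 -0.20452151] 28.15
```

```bash
python3 -c "
from h import *
print(env.sign_off())"
```

```text
the job is handed in; nothing more can be done
None
```

The job is handed in at about 28 s of the 72 s allowed. I moved the canister aside, closed the left and then the right gate, pressed the lever to its stop, and let the tray back level while following it up.

**Last checks**
- **Gates:** each one stopped moving under 20 to 25 N of push. The two posts lie on the hinge line within about 2 mm, which puts each gate at roughly 0.04 rad or less (limit 0.1).
- **Tray and chunks:** the lever grip is back at its starting pixel, so the tray is level. The final picture shows the tray empty and all seven chunks in the hopper.
- **Canister:** it stands upright at about (0.39, 0.34). Its axis is 267 mm from the left hinge and 417 mm from the right, against the required 207 mm.
- **Other objects:** the bowl, tumbler and bottle look unmoved in the pictures; I didn't measure them again. The gripper is clear of everything.

**What disagreed**
- **First grasp missed:** the fingers closed above the canister without touching it. The fingertips appeared to sit about 30 mm higher than the reported tool height, so I allowed for that in every later step.
- **Final measurements:** the distance between the posts came out at 479 mm instead of 490 mm, probably because only part of each post showed. Hopper yaw varied between 4.4° and 6.9° depending on the edge used.

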